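Gauge a worn brake pad and sort it

ROBOT

A 6-joint arm with a two-finger parallel gripper is mounted at the origin on a cart in front of the work surface, level with it; the furniture and walls round the work are solid. World frame = base frame: x ahead of the robot, y to its left, z up, the work surface at z = 0. Lengths are in m, angles in degrees, forces in N, time in s.
With the tool pointing down it reaches from about 0.375 to 0.9 m from the base axis. Payload 3.1 kg.
Tool frame: the origin (TCP) lies on the centre line of the jaws, within the pads' length; the fingertips stand 14 mm ahead of it and the grasp point (between the pads) lies 5 mm behind it (bot.tips_ahead is the distance from the TCP to the fingertips, in m); z points along the fingers, y is the line along which they close (so a half turn about z gives the same grasp; the last joint's range is limited). The gripper opens to 87 mm and grips with 3 to 60 N. Pads are 19 mm wide; open, the fingers measure 117 mm over their backs; the gripper's body (75 mm by 190 mm) begins 51 mm behind the grasp point.
Start: joints at [-76.805, 30.224, 82.088, -0, 67.689, -10.227], TCP at [0.248, -0.573, 0.237] pointing down, gripper open.
Joint ranges: [-176.69, 176.69], [-43.24, 126.21], [12.49, 139.97], [-82, 262], [0, 151.66], [-163.58, 163.58]. Speed limits (degrees/s): [159.86, 159.86, 180, 180, 180, 180].

INTERFACE

Orientations are given as a 3x3 rotation matrix whose columns are the frame's x, y, z axes.
In Python, from rig import bot gives the robot as it stands.
- The arm moves only by the tool play_rows, never from a script. Its argument "moves" is a list that holds one entry, the list of rows, each a list of 6 numbers: the shift along the tool's x, y, z in mm, then the turn, a rotation vector about the tool's x, y, z in rad. A call has 1 to 5 rows; each row shifts and turns the commanded pose from where the row before left it, along the tool's axes as they then stand; what a row does not reach is not made up. A row lasts 1/10 s, in which the tool goes at most 50 mm and 8.59 degrees, less where a joint would pass 70% of its speed; a pose out of reach is approached as far as the arm can. A call with a gripper value outside its range is refused whole. "fingers" is the opening, from -1 (shut) to 1 (fully open), set as the call begins (left out, the last holds). The fingers move at their own pace and stop on an object; the grip force is fixed at half the most. Time passes only in rows, so rows that do not move let the fingers close. It gives the time, the measured TCP pose, the force, the opening and the grip force at its end, in the units of the state.
- bot.read_state(): the state, without advancing time (a new reading comes with each control period).
- bot.capture(name): name is "scene" or "top" or "wrist"; returns a dict with "image" (384x512x3 uint8, blue, green, red), "fx", "fy", "cx", "cy" (pixels), "R" (3x3) and "t" (3): a world point X has camera coordinates R X + t. Camera axes: x right, y down, z forward; pixel columns grow to the right and rows downward; lengths in m; the calibration is good to about 2 mm. The wrist camera is an equidistant fisheye: a pixel r from the principal point sees the ray r / f radians off the axis. A picture is of the moment at which its call begins. There is no depth.
- bot.hand_in(): hands the job in; it is judged then, once.
Trained networks look in a picture, given as the dict that the camera call returned (one of the last four; its "shot" number tells which), for a name from the list of things; names that differ only in an ending like _2 or _b are one class to them, and where a whole thing is asked for, a point or a joint stands for the part that bears it (a point fixed in the world has none). Each returns a list of dicts, best first, with "confidence" (0 to 1); they miss things now and then, are a little off and sometimes report something else, mostly with a low value. They report only what shows in the picture. A call takes as long as a camera call. They do not tell look-alikes from the thing itself.
- bot.search_frame(picture, query): "centre" ([column, row] in pixels, amid what is visible of it).
- bot.silhouettes(picture, query): "pixels" (384x512 bool, what is visible of it) and "centre" ([column, row] in pixels, amid what is visible of it).
- bot.pinpoint(picture, query): "centre" ([column, row] in pixels: a listed point, or the origin of a listed thing).
The state is a dict: "time_s": time; "joint_positions": joint angles; "qvel": joint speeds; "tau": joint torques, N m; "position": TCP position; "tcp_rot": TCP orientation; "force": force on the tool from outside, world axes, zero at the start; "moment": the same for the moment, N m; "opening": opening from 0.0 (shut) to 1.0 (fully open); "grasp_force": force on a finger pad.
Only numpy, scipy, OpenCV 4.12 (cv2) and the standard library are available. Lean on these libraries where they do the work, as an engineer would, in place of code of your own. Each camera call takes 0.05 s, during which the arm holds its last target. There are 200 camera calls.

TASK

Take the brake pad out of the grey tray and lay it, lining up, on the clear part of the steel surface plate; then gently stand the dial gauge on the plate astride the pad, so that its sprung foot rests on the middle of the lining, and let go of it for about a second to take the reading. Then stand the gauge back in its wooden case, and lay the pad flat, lining up, in the red scrap tray if the lining measured less than 5 mm, or back in the grey tray if it measured more. Do not shift the bearing, spark plugs, torch, tape or spray can, and do not knock the gauge over.

Things in the scene. Friction and masses are not known exactly. Their poses are not given: they have to be found in the camera images.
- pad: Loose brake pad, 0.2-0.4 kg: steel backing 6 mm thick, 40 mm wide (x) over its middle 74 mm, 96 mm long (y) with its narrower ears; centred on it a dark lining 34 x 71 mm, 2 to 9.5 mm thick. Origin: centre of the underside; z out of the lining. Starts in the grey tray, lining up, length roughly along the tray's y. Grip the backing across its 40 mm.
- lining_face (a point): Centre of the pad's upper friction face; axes as the pad's. It lies 6 mm plus the lining's thickness above the pad's underside.
- gauge: Loose bridge dial gauge, 0.45-0.7 kg, starts upright in its wooden case. Two steel feet, each 26 mm (x) by 10 mm (y), 30 mm high, 60 mm apart inside (80 mm over all, along y), carry a beam up to 40 mm height and a black body above it. Origin: in the plane of the soles, midway between them, below the spindle; z up, dial on the -x side.
- gauge_grip (a point): Middle of the gauge's black body, which is the place to grip, across 38 mm (y): body 26 mm (x) by 38 mm (y), from 40 to 86 mm above the soles; this point is 63 mm above them. Above the body a spindle cap, 9 mm across, reaches 99 mm plus the reading.
- gauge_dial (a point): Centre of the gauge's dial, 37 mm across, which faces the gauge's -x; 22 mm from the gauge's axis, 64 mm above the soles. The pointer stands straight up at 0 and turns clockwise 30 degrees for each mm; the scale is red from 0 to 5 mm, green from 5 to 12 mm.
- gauge_foot (a joint): Reading of the gauge (m): how far its sprung foot is pushed up. At 0 the foot hangs 6 mm above the plane of the soles (travel 12 mm), so on a pad whose 6 mm backing lies on the same flat surface as the soles it reads the lining's thickness. Spring 0.9 N at 0, 1.6 N at 12 mm, far less than the gauge's weight.
- gauge_tip (a point): Centre of the flat underside (12 mm across) of the gauge's sprung foot, on the axis midway between the soles.
- plate: Fixed steel surface plate, 210 mm (x) by 130 mm (y), 22 mm high, on the bench. Origin: centre of its underside.
- plate_top (a point): Centre of the plate's top face, with the plate's axes. A bearing lies on its +x end; the rest is clear.
- gauge_case: Fixed open wooden case of the gauge, 54 mm (x) by 106 mm (y), 22 mm high, walls 6 mm, so 42 mm by 94 mm inside. Origin: centre of its underside. Close behind it stands a fixed open tool case, 34 mm high, whose upright lid reaches 230 mm height at x 0.65 to 0.72, y -0.20 to 0.14.
- case_floor (a point): Centre of the case's inner floor (6 mm above the bench), with the case's axes; the gauge belongs here, its y along the case's y.
- job_tray: Fixed grey sheet-steel tray, 120 mm (x) by 150 mm (y), 35 mm high, walls 3 mm, with a raised floor 16 mm above the bench. Origin: centre of its underside. The two trays may have changed places. To their left stands a fixed bench vice, 190 mm high, from y 0.33 on (its foot from y 0.28).
- job_tray_floor (a point): Centre of the grey tray's inner floor, with the tray's axes. A spark plug lies across the tray at its +y end, its middle some 58 mm from this centre.
- scrap_tray: Fixed red sheet-steel tray of the same size. Origin: centre of its underside.
- scrap_tray_floor (a point): Centre of the red tray's inner floor, with the tray's axes. A spark plug lies across the tray at its +y end, its middle some 58 mm from this centre.
- bearing: Ball bearing, 72 mm across, 18 mm high, lying flat on the +x end of the plate; leave alone. Origin: centre of its underside.
- plug_1: White and grey spark plug, 90 mm long, 21 mm across, lying across the grey tray at its +y end; leave alone.
- plug_2: The like spark plug in the red tray; leave alone.
- cleaner: Tall spray can with a green cap, 67 mm across, 225 mm high, standing beyond the plate; leave alone. Origin: centre of its underside.
- torch: Black torch, 138 mm long, 39 mm across, lying to the right of the plate; leave alone.
- tape_black: Small roll of black tape, 57 mm across, 19 mm high, lying between the gauge's case and the plate; leave alone. Origin: centre of its underside.
There are look-alikes about, which are no part of the job. Of the things shaped like the pad, the steel one is meant.

How it is judged:
By the outcome, as a careful person would: the job done as asked, in the order asked, and still so for the second after the job is handed in, with the robot touching nothing.
It also fails if it takes over 72 s, if anything falls off the work surface, if the arm or the gripper's body presses on something with over 40 N, if the wrist force passes 120 N, or if a joint passes its speed limit or range.

## Working session

There is one attempt and no reset: what is moved stays moved. The work goes in short steps, Python scripts to look and compute and a tool call to move; the robot and the scene stay as the last step left them, time stands still between calls to the robot, and variables do not carry over. Pictures are saved under pics/ and viewed, at most 13 in all, crops included, and the job is handed in when it is done.

Besides the shell and the picture viewer there is one more tool, called after ">>>" by a JSON object that holds its "name" and its "arguments". play_rows: Moves the arm, as the interface text tells. Its arguments: {"type":"object","properties":{"moves":{"type":"array","items":{"type":"array","items":{"type":"array","items":{"type":"number"}}}},"fingers":{"type":"number"}},"required":["moves"]}

```bash
ls; mkdir -p pics; cat > h.py <<'E'
import numpy as np, cv2
from rig import bot
def ray(c,p):
    C=-c["R"].T@c["t"]
    d=np.array([(p[0]-c["cx"])/c["fx"],(p[1]-c["cy"])/c["fy"],1.])
    if c.get("wrist"):
        u=np.array([(p[0]-c["cx"])/c["fx"],(p[1]-c["cy"])/c["fy"]]);r=np.hypot(*u)
        d=np.array([*(u/max(r,1e-9)*np.sin(r)),np.cos(r)])
    return C,c["R"].T@d
def atz(c,p,z):
    C,d=ray(c,p); return C+d*(z-C[2])/d[2]
def cap(n):
    c=bot.capture(n); c["R"]=np.array(c["R"]);c["t"]=np.array(c["t"])
    c["wrist"]=n=="wrist"; return c
def tri(c1,p1,c2,p2):
    A,a=ray(c1,p1);B,b=ray(c2,p2)
    s=np.linalg.lstsq(np.c_[a,-b],B-A,rcond=None)[0]
    P,Q=A+a*s[0],B+b*s[1]; return (P+Q)/2,np.linalg.norm(P-Q)
E
python3 - <<'E'
from h import *
np.set_printoptions(precision=4,suppress=True)
S=cap("scene");T=cap("top")
cv2.imwrite("pics/s.png",cv2.resize(S["image"],(800,600)));cv2.imwrite("pics/t.png",cv2.resize(T["image"],(800,600)))
Z=dict(pad=0.016,plate_top=.022,job_tray_floor=.016,scrap_tray_floor=.016,case_floor=.006,gauge_grip=.069,lining_face=.028,bearing=.022,gauge=.006,gauge_dial=.07,tape_black=0,cleaner=0)
for q,z in Z.items():
    for n,c in(("S",S),("T",T)):
        for r in bot.pinpoint(c,q)[:3]:
            print(q,n,np.round(r["centre"],1),round(r["confidence"],2),atz(c,r["centre"],z))
print(bot.read_state()["tcp_rot"])
E
```

```text
pics
pad S [190. 236.] 0.78 [0.6086 0.2531 0.016 ]
pad S [116.6 276.6] 0.6 [0.6643 0.4991 0.016 ]
pad T [192.  178.4] 0.67 [0.5921 0.2723 0.016 ]
pad T [144.4 157.9] 0.64 [0.6907 0.4952 0.016 ]
pad T [196.3 176.5] 0.5 [0.6008 0.2522 0.016 ]
plate_top S [326.  157.3] 0.59 [ 0.4792 -0.3666  0.022 ]
plate_top T [331.8 202.9] 0.86 [ 0.4714 -0.3747  0.022 ]
job_tray_floor S [192.1 233.7] 0.75 [0.6102 0.2423 0.016 ]
job_tray_floor T [196.8 174.4] 0.72 [0.6106 0.2499 0.016 ]
job_tray_floor T [211.4 173.8] 0.54 [0.6127 0.1817 0.016 ]
job_tray_floor T [361.8 190.9] 0.15 [ 0.5257 -0.5159  0.016 ]
scrap_tray_floor S [245.7 268.5] 0.85 [0.3904 0.2222 0.016 ]
scrap_tray_floor S [289.4 212.8] 0.72 [ 0.4209 -0.0432  0.016 ]
scrap_tray_floor T [207.7 220.7] 0.97 [0.3949 0.1997 0.016 ]
scrap_tray_floor T [262.9 213.8] 0.5 [ 0.4243 -0.0563  0.016 ]
scrap_tray_floor T [330.4 201.7] 0.44 [ 0.4771 -0.3696  0.016 ]
case_floor S [291. 209.] 0.5 [ 0.4311 -0.0679  0.006 ]
case_floor T [264.3 215.8] 0.56 [ 0.4147 -0.0628  0.006 ]
case_floor T [330.9 186.1] 0.33 [ 0.55   -0.3754  0.006 ]
gauge_grip T [261.4 21
[... 364 characters left out ...]
.022 ]
bearing T [327.9 187.4] 0.7 [ 0.5432 -0.3581  0.022 ]
bearing T [285.7 212.4] 0.61 [ 0.4298 -0.1614  0.022 ]
bearing T [260.1 214.9] 0.38 [ 0.4195 -0.0432  0.022 ]
gauge S [289.7 214.6] 0.71 [ 0.4193 -0.0444  0.006 ]
gauge T [260.6 212. ] 0.53 [ 0.4325 -0.0458  0.006 ]
gauge_dial S [296.7 201.8] 0.73 [ 0.4087 -0.0601  0.07  ]
gauge_dial T [262.8 219.6] 0.41 [ 0.3997 -0.0549  0.07  ]
tape_black S [309.8 197.3] 0.42 [ 0.4147 -0.1635  0.    ]
tape_black T [288.9 214.1] 0.48 [ 0.4213 -0.178   0.    ]
cleaner S [269.5 149.5] 0.88 [ 0.6944 -0.272   0.    ]
cleaner T [307.5 157.6] 0.73 [ 0.6858 -0.2694  0.    ]
[[ 0.9176  0.3975 -0.    ]
 [ 0.3975 -0.9176 -0.    ]
 [-0.      0.     -1.    ]]
```

View pics/s.png

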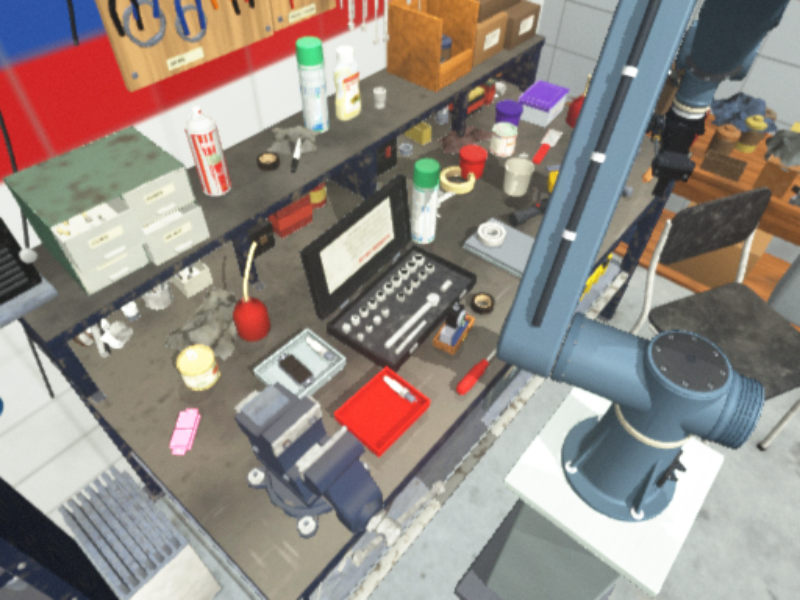

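View pics/t.png

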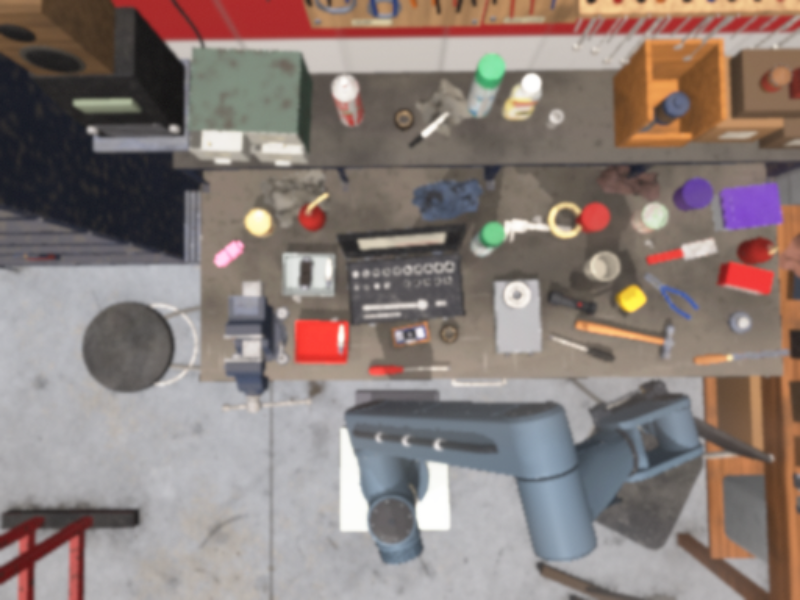

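```bash
cat >> h.py <<'E'
import sys
from scipy.spatial.transform import Rotation as Ro
def down(yaw,tilt=0):
    # tool pointing down, tool x at world yaw (deg); tilt about tool y
    y=np.radians(yaw);R=np.array([[np.cos(y),np.sin(y),0],[np.sin(y),-np.cos(y),0],[0,0,-1]])
    return R@Ro.from_euler('y',tilt,degrees=True).as_matrix()
def plan(wps,step=45,p=None,R=None):
    # wps: (x,y,z,yaw[,tilt[,step]])
    if p is None:
        s=bot.read_state();p=np.array(s["position"]);R=np.array(s["tcp_rot"])
    rows=[]
    for w in wps:
        P=np.array(w[:3]);G=down(w[3],w[4] if len(w)>4 else 0);st=w[5] if len(w)>5 else step
        rv=Ro.from_matrix(R.T@G).magnitude()
        n=max(1,int(np.ceil(max(np.linalg.norm(P-p)*1000/st,rv/.145))))
        for k in range(n):
            f=1/(n-k);d=np.round(R.T@(P-p)*f*1000,1);a=np.round(Ro.from_matrix(R.T@G).as_rotvec()*f,3)
            p=p+R@d/1000;R=R@Ro.from_rotvec(a).as_matrix();rows.append([float(v)+0. for v in (*d,*a)])
    for i in range(0,len(rows),5):print(str(rows[i:i+5]).replace(" ",""))
    return p,R
E
python3 - <<'E'
from h import *
np.set_printoptions(precision=4,suppress=True)
plan([(.42,-.1,.29,65),(.58,.25,.25,90)])
W=cap("wrist");s=bot.read_state();R=np.array(s["tcp_rot"])
C=-W["R"].T@W["t"];print("cam in tool",R.T@(C-s["position"]),R.T@W["R"].T, W["fx"],W["cx"],W["cy"])
S=cap("scene");print(-S["R"].T@S["t"])
print(s["force"],s["opening"])
E
```

```text
[[28.8,-30.5,-4.5,0.0,0.0,-0.06],[30.6,-28.7,-4.5,0.0,0.0,-0.061],[32.3,-26.8,-4.4,0.0,0.0,-0.06],[33.8,-24.8,-4.5,0.0,0.0,-0.061],[35.3,-22.7,-4.4,0.0,0.0,-0.06]]
[[36.6,-20.6,-4.5,0.0,0.0,-0.061],[37.8,-18.3,-4.4,0.0,0.0,-0.06],[38.8,-16.0,-4.5,0.0,0.0,-0.061],[39.7,-13.7,-4.4,0.0,0.0,-0.06],[40.4,-11.2,-4.5,0.0,0.0,-0.061]]
[[41.0,-8.8,-4.4,0.0,0.0,-0.06],[41.5,-6.3,-4.5,0.0,0.0,-0.061],[42.8,-0.3,4.4,0.0,0.0,-0.048],[42.7,1.7,4.5,0.0,0.0,-0.048],[42.6,3.8,4.4,0.0,0.0,-0.049]]
[[42.4,5.9,4.5,0.0,0.0,-0.048],[42.0,7.9,4.4,0.0,0.0,-0.049],[41.6,10.0,4.5,0.0,0.0,-0.048],[41.0,11.9,4.4,0.0,0.0,-0.049],[40.4,13.9,4.5,0.0,0.0,-0.048]]
[[39.7,15.9,4.4,0.0,0.0,-0.049]]
cam in tool [ 0.0675  0.0003 -0.1475] [[ 0.0001 -0.9694 -0.2455]
 [ 1.      0.0003 -0.0008]
 [ 0.0009 -0.2455  0.9694]] 297.3186396354542 258.62327516490967 191.79452774192958
[0.0206 0.6405 0.9895]
[ 0.4309 -0.4255  0.8717] 0.9949593311328775
```

>>> {"name": "play_rows", "arguments": {"moves": [[[28.8, -30.5, -4.5, 0, 0, -0.06], [30.6, -28.7, -4.5, 0, 0, -0.061], [32.3, -26.8, -4.4, 0, 0, -0.06], [33.8, -24.8, -4.5, 0, 0, -0.061], [35.3, -22.7, -4.4, 0, 0, -0.06]]], "fingers": 0.4}}

```text
time_s: 1.9
position: [0.3204, -0.3748, 0.2591]
tcp_rot: [[0.757, 0.654, 0.0], [0.654, -0.757, -0.0], [0.0, 0.0, -1.0]]
force: [-0.2, -0.5, -0.4]
opening: 0.715
grasp_force: 0.0
```

>>> {"name": "play_rows", "arguments": {"moves": [[[36.6, -20.6, -4.5, 0, 0, -0.061], [37.8, -18.3, -4.4, 0, 0, -0.06], [38.8, -16.0, -4.5, 0, 0, -0.061], [39.7, -13.7, -4.4, 0, 0, -0.06], [40.4, -11.2, -4.5, 0, 0, -0.061]]]}}

```text
time_s: 2.4
position: [0.3919, -0.1774, 0.2816]
tcp_rot: [[0.527, 0.85, 0.001], [0.85, -0.527, -0.001], [-0.0, 0.001, -1.0]]
force: [0.6, -0.2, -0.3]
opening: 0.699
grasp_force: 0.0
```

>>> {"name": "play_rows", "arguments": {"moves": [[[41.0, -8.8, -4.4, 0, 0, -0.06], [41.5, -6.3, -4.5, 0, 0, -0.061], [42.8, -0.3, 4.4, 0, 0, -0.048], [42.7, 1.7, 4.5, 0, 0, -0.048], [42.6, 3.8, 4.4, 0, 0, -0.049]]]}}

```text
time_s: 2.9
position: [0.4739, 0.0184, 0.277]
tcp_rot: [[0.285, 0.959, 0.001], [0.959, -0.285, -0.0], [-0.0, 0.001, -1.0]]
force: [-0.3, -0.8, -0.3]
opening: 0.698
grasp_force: 0.0
```

>>> {"name": "play_rows", "arguments": {"moves": [[[42.4, 5.9, 4.5, 0, 0, -0.048], [42.0, 7.9, 4.4, 0, 0, -0.049], [41.6, 10.0, 4.5, 0, 0, -0.048], [41.0, 11.9, 4.4, 0, 0, -0.049], [40.4, 13.9, 4.5, 0, 0, -0.048]]]}}

```text
time_s: 3.4
position: [0.5628, 0.2129, 0.2544]
tcp_rot: [[0.047, 0.999, 0.0], [0.999, -0.047, -0.0], [-0.0, 0.0, -1.0]]
force: [0.1, 0.4, 0.2]
opening: 0.698
grasp_force: 0.0
```

>>> {"name": "play_rows", "arguments": {"moves": [[[39.7, 15.9, 4.4, 0, 0, -0.049], [0, 0, 0, 0, 0, 0]]]}}

```text
time_s: 3.6
position: [0.5815, 0.2545, 0.2491]
tcp_rot: [[-0.005, 1.0, 0.002], [1.0, 0.005, 0.002], [0.002, 0.002, -1.0]]
force: [0.0, 0.2, -0.1]
opening: 0.7
grasp_force: 0.0
```

```bash
cat >> h.py <<'E'
def rect(c,q,z,i=0):
    # oriented box of a silhouette projected to height z
    out=[]
    for r in bot.silhouettes(c,q)[:3]:
        m=np.array(r["pixels"]).astype(np.uint8);ys,xs=np.nonzero(m)
        cs,_=cv2.findContours(m,cv2.RETR_EXTERNAL,cv2.CHAIN_APPROX_NONE);k=max(cs,key=cv2.contourArea)[:,0]
        w=np.array([atz(c,p,z)[:2] for p in k],np.float32)*1000
        (cx,cy),(a,b),t=cv2.minAreaRect(w)
        if a<b:a,b,t=b,a,t+90
        print(q,round(r["confidence"],2),"c",round(cx,1),round(cy,1),"LxW",round(a,1),round(b,1),"long axis deg",round(t%180,1))
E
python3 - <<'E'
from h import *
np.set_printoptions(precision=4,suppress=True)
s=bot.read_state();print(s["position"],s["time_s"],s["opening"],s["joint_positions"])
W=cap("wrist");cv2.imwrite("pics/w1.png",W["image"])
rect(W,"pad",.025);rect(W,"job_tray",.035);rect(W,"plug_1",.026)
for q,z in dict(pad=.016,lining_face=.028,job_tray_floor=.016).items():
    for r in bot.pinpoint(W,q)[:2]:print(q,r["centre"],round(r["confidence"],2),atz(W,r["centre"],z))
E
```

```text
[0.5815 0.2545 0.2491] 3.6 0.6996225865337561 [13.5228 30.1898 79.9238  0.1079 69.7579 13.1971]
pad 0.78 c 609.4 257.9 LxW 95.5 41.0 long axis deg 177.3
pad 0.62 c 679.3 470.1 LxW 59.0 41.4 long axis deg 128.6
job_tray 0.64 c 606.5 247.7 LxW 151.5 122.1 long axis deg 88.9
plug_1 0.79 c 608.3 189.8 LxW 84.2 19.7 long axis deg 0.1
plug_1 0.53 c 609.7 258.4 LxW 94.3 38.7 long axis deg 175.7
pad [280.0, 166.1] 0.93 [0.6103 0.2602 0.016 ]
pad [326.0, 1.0] 0.88 [0.6703 0.4856 0.016 ]
lining_face [284.2, 167.6] 0.64 [0.6148 0.2603 0.028 ]
job_tray_floor [275.5, 174.7] 0.69 [0.6047 0.2488 0.016 ]
```

View pics/w1.png

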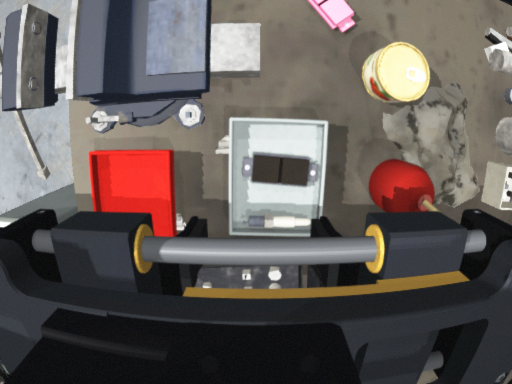

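```bash
python3 - <<'E'
from h import *
np.set_printoptions(precision=4,suppress=True)
W=cap("wrist");T=cap("top");S=cap("scene")
for p in((260,24),(260,72),(211,72)):
  for z in(.1,.15,.19):print(p,z,atz(W,p,z))
for p in((166,181),(156,181)):
  for z in(.1,.15,.19):print("T",p,z,atz(T,p,z))
cv2.imwrite("pics/v.png",np.hstack([cv2.resize(T["image"][150:270,120:280],(640,480),interpolation=2)]))
E
```

```text
(260, 24) 0.1 [0.5822 0.4132 0.1   ]
(260, 24) 0.15 [0.5819 0.3968 0.15  ]
(260, 24) 0.19 [0.5818 0.3837 0.19  ]
(260, 72) 0.1 [0.5821 0.3622 0.1   ]
(260, 72) 0.15 [0.5819 0.3543 0.15  ]
(260, 72) 0.19 [0.5817 0.3481 0.19  ]
(211, 72) 0.1 [0.5333 0.3633 0.1   ]
(211, 72) 0.15 [0.5413 0.3552 0.15  ]
(211, 72) 0.19 [0.5476 0.3488 0.19  ]
T (166, 181) 0.1 [0.5751 0.3714 0.1   ]
T (166, 181) 0.15 [0.5714 0.3581 0.15  ]
T (166, 181) 0.19 [0.5685 0.3475 0.19  ]
T (156, 181) 0.1 [0.5756 0.4157 0.1   ]
T (156, 181) 0.15 [0.5719 0.4009 0.15  ]
T (156, 181) 0.19 [0.5689 0.3891 0.19  ]
```

View pics/v.png

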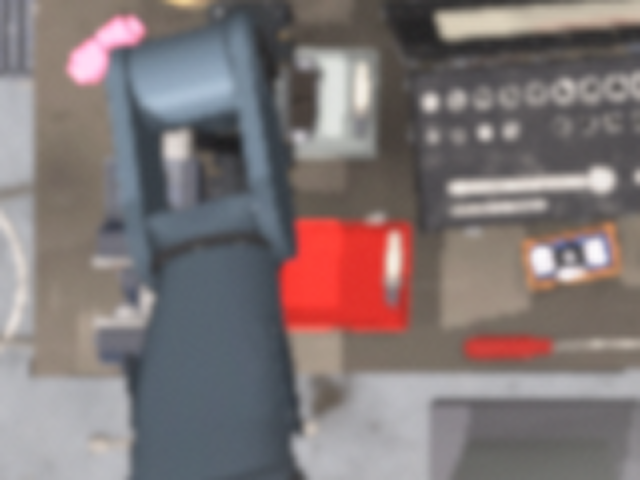

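```bash
python3 - <<'E'
from h import *
plan([(.622,.2585,.20,-3),(.622,.2585,.07,-3),(.622,.2585,.0315,-3,0,13)])
E
```

```text
[[0.8,3.5,4.2,0.0,0.0,0.135],[1.2,3.4,4.2,0.0,0.0,0.135],[1.7,3.2,4.2,0.0,0.0,0.135],[2.1,2.9,4.2,0.0,0.0,0.135],[2.5,2.6,4.2,0.0,0.0,0.135]]
[[2.8,2.2,4.2,0.0,0.0,0.135],[3.1,1.8,4.2,0.0,0.0,0.135],[3.3,1.4,4.2,0.0,0.0,0.135],[3.4,1.0,4.2,0.0,0.0,0.135],[3.5,0.5,4.2,0.0,0.0,0.136]]
[[3.6,0.0,4.2,0.0,0.0,0.135],[3.6,-0.5,4.3,0.0,0.0,0.136],[0.0,0.0,43.3,0.0,0.0,0.0],[0.0,0.0,43.3,0.0,0.0,0.0],[-0.1,0.0,43.4,0.0,0.0,0.0]]
[[0.0,0.0,12.8,0.0,0.0,0.0],[0.0,0.0,12.8,0.0,0.0,0.0],[0.0,0.0,12.9,0.0,0.0,0.0]]
```

>>> {"name": "play_rows", "arguments": {"moves": [[[0.8, 3.5, 4.2, 0, 0, 0.135], [1.2, 3.4, 4.2, 0, 0, 0.135], [1.7, 3.2, 4.2, 0, 0, 0.135], [2.1, 2.9, 4.2, 0, 0, 0.135], [2.5, 2.6, 4.2, 0, 0, 0.135]]], "fingers": 0.35}}

```text
time_s: 4.6
position: [0.5977, 0.2534, 0.2291]
tcp_rot: [[0.63, 0.777, 0.0], [0.777, -0.63, 0.0], [0.0, 0.0, -1.0]]
force: [-1.3, -0.7, 0.2]
opening: 0.677
grasp_force: 0.0
```

>>> {"name": "play_rows", "arguments": {"moves": [[[2.8, 2.2, 4.2, 0, 0, 0.135], [3.1, 1.8, 4.2, 0, 0, 0.135], [3.3, 1.4, 4.2, 0, 0, 0.135], [3.4, 1.0, 4.2, 0, 0, 0.135], [3.5, 0.5, 4.2, 0, 0, 0.136]]]}}

```text
time_s: 5.1
position: [0.6152, 0.2573, 0.2081]
tcp_rot: [[0.977, 0.212, 0.0], [0.212, -0.977, 0.0], [0.0, -0.0, -1.0]]
force: [-0.1, 0.2, 0.4]
opening: 0.678
grasp_force: 0.0
```

>>> {"name": "play_rows", "arguments": {"moves": [[[3.6, 0, 4.2, 0, 0, 0.135], [3.6, -0.5, 4.3, 0, 0, 0.136], [0, 0, 0, 0, 0, 0]]]}}

```text
time_s: 5.4
position: [0.6221, 0.2588, 0.199]
tcp_rot: [[0.999, -0.052, -0.001], [-0.052, -0.999, -0.0], [-0.001, 0.0, -1.0]]
force: [-0.8, 0.4, -0.6]
opening: 0.68
grasp_force: 0.0
```

```bash
python3 - <<'E'
from h import *
np.set_printoptions(precision=4,suppress=True)
s=bot.read_state();print(s["position"],s["opening"])
W=cap("wrist")
rect(W,"pad",.025)
for r in bot.pinpoint(W,"pad")[:2]:print(r["centre"],round(r["confidence"],2),atz(W,r["centre"],.016))
plan([(.622,.2585,.07,-3),(.622,.2585,.0315,-3,0,13)])
E
```

```text
[0.6221 0.2588 0.199 ] 0.6800837067082584
pad 0.81 c 611.3 257.2 LxW 93.1 39.1 long axis deg 175.4
pad 0.81 c 675.6 477.0 LxW 92.4 41.5 long axis deg 129.1
[82.5, 151.2] 0.91 [0.67   0.4793 0.016 ]
[262.1, 187.1] 0.64 [0.611  0.2557 0.016 ]
[[0.0,0.2,43.3,0.0,0.0,0.001],[0.0,0.2,43.2,0.0,0.0,0.001],[0.1,0.2,43.3,0.0,0.0,0.001],[0.0,0.0,12.8,0.0,0.0,0.0],[0.0,0.0,12.8,0.0,0.0,0.0]]
[[0.0,0.0,12.9,0.0,0.0,0.0]]
```

>>> {"name": "play_rows", "arguments": {"moves": [[[0, 0.5, 43.3, 0, 0, 0.008], [0, 0.5, 43.2, 0, 0, 0.007], [0, 0.3, 43.3, 0, 0, 0.007], [0, 0, 12.8, 0, 0, 0], [0, 0, 12.8, 0, 0, 0]]]}}

```text
time_s: 6.05
position: [0.622, 0.2581, 0.0437]
tcp_rot: [[0.997, -0.072, -0.0], [-0.072, -0.997, -0.0], [-0.0, 0.0, -1.0]]
force: [0.7, -1.0, 0.2]
opening: 0.677
grasp_force: 0.0
```

>>> {"name": "play_rows", "arguments": {"moves": [[[0, 0, 6, 0, 0, 0], [0, 0, 6, 0, 0, 0], [0, 0, 0, 0, 0, 0]]]}}

```text
time_s: 6.35
position: [0.6225, 0.2583, 0.033]
tcp_rot: [[0.997, -0.073, 0.001], [-0.073, -0.997, 0.0], [0.001, -0.0, -1.0]]
force: [-1.3, 0.1, 1.0]
opening: 0.674
grasp_force: 0.0
```

>>> {"name": "play_rows", "arguments": {"moves": [[[0, 0, 0, 0, 0, 0], [0, 0, 0, 0, 0, 0], [0, 0, 0, 0, 0, 0], [0, 0, 0, 0, 0, 0], [0, 0, 0, 0, 0, 0]]], "fingers": -1}}

```text
time_s: 6.85
position: [0.6224, 0.2575, 0.033]
tcp_rot: [[0.997, -0.073, 0.001], [-0.073, -0.997, -0.001], [0.001, 0.001, -1.0]]
force: [-0.3, -3.7, 5.0]
opening: 0.447
grasp_force: 30.0
```

>>> {"name": "play_rows", "arguments": {"moves": [[[0, 0, -10, 0, 0, 0], [0, 0, -15, 0, 0, 0], [0, 0, -30, 0, 0, 0], [0, 0, -45, 0, 0, 0], [0, 0, 0, 0, 0, 0]]]}}

```text
time_s: 7.35
position: [0.6266, 0.2599, 0.1398]
tcp_rot: [[0.997, -0.073, 0.014], [-0.073, -0.997, 0.004], [0.014, -0.005, -1.0]]
force: [1.4, 1.5, -1.4]
opening: 0.446
grasp_force: 30.0
```

```bash
python3 - <<'E'
from h import *
np.set_printoptions(precision=4,suppress=True)
s=bot.read_state();print(s["position"],s["opening"]*87,s["grasp_force"],s["time_s"])
W=cap("wrist");cv2.imwrite("pics/w2.png",W["image"])
p=s["position"];z=p[2]-.010
rect(W,"pad",z)
plan([(.6,.15,.24,-3),(.50,-.02,.25,0),(.436,-.28,.25,0)])
E
```

```text
[0.6266 0.2599 0.1398] 38.82638215336054 29.992386996746063 7.35
pad 0.58 c 645.7 259.0 LxW 39.0 37.4 long axis deg 87.6
[[-3.6,27.5,-26.5,0.0,-0.001,-0.005],[-3.7,27.4,-26.5,0.0,-0.001,-0.005],[-3.9,27.4,-26.5,-0.001,-0.001,-0.005],[-4.0,27.4,-26.5,0.0,0.0,-0.006],[-18.2,35.0,-2.0,0.0,0.0,-0.01]]
[[-18.6,34.8,-2.0,0.0,0.0,-0.011],[-18.9,34.6,-2.0,0.0,0.0,-0.01],[-19.3,34.4,-2.0,0.0,0.0,-0.011],[-19.7,34.3,-2.1,0.0,0.0,-0.01],[-10.7,43.3,0.0,0.0,0.0,0.0]]
[[-10.6,43.3,0.0,0.0,0.0,0.0],[-10.7,43.3,0.0,0.0,0.0,0.0],[-10.6,43.4,0.0,0.0,0.0,0.0],[-10.7,43.3,0.0,0.0,0.0,0.0],[-10.6,43.4,-0.1,0.0,0.0,0.0]]
```

View pics/w2.png

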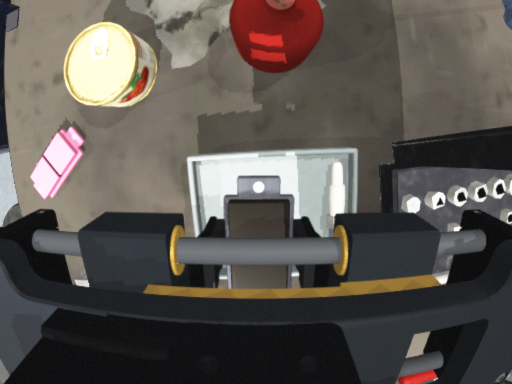

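>>> {"name": "play_rows", "arguments": {"moves": [[[-3.6, 27.5, -26.5, 0, 0, -0.005], [-3.7, 27.4, -26.5, 0, 0, -0.005], [-3.9, 27.4, -26.5, 0, 0, -0.005], [-4, 27.4, -26.5, 0, 0, -0.006], [-18.2, 35, -2, 0, 0, -0.01]]]}}

```text
time_s: 7.95
position: [0.5822, 0.1151, 0.2423]
tcp_rot: [[0.999, -0.041, 0.007], [-0.041, -0.999, 0.001], [0.007, -0.001, -1.0]]
force: [0.9, 0.0, -3.2]
opening: 0.452
grasp_force: 30.0
```

>>> {"name": "play_rows", "arguments": {"moves": [[[-18.6, 34.8, -2, 0, 0, -0.011], [-18.9, 34.6, -2, 0, 0, -0.01], [-19.3, 34.4, -2, 0, 0, -0.011], [-19.7, 34.3, -2, 0, 0, -0.01], [-11, 43, 0, 0, 0, 0]]]}}

```text
time_s: 8.45
position: [0.4849, -0.0628, 0.2466]
tcp_rot: [[1.0, 0.001, -0.006], [0.001, -1.0, 0.003], [-0.006, -0.003, -1.0]]
force: [0.4, -0.3, -2.6]
opening: 0.447
grasp_force: 30.0
```

>>> {"name": "play_rows", "arguments": {"moves": [[[-11, 43, 0, 0, 0, 0], [-11, 43, 0, 0, 0, 0], [-11, 43, 0, 0, 0, 0], [-11, 43, 0, 0, 0, 0], [-11, 43, 0, 0, 0, 0]]]}}

```text
time_s: 8.95
position: [0.4317, -0.2788, 0.2464]
tcp_rot: [[1.0, -0.001, -0.003], [-0.001, -1.0, 0.004], [-0.003, -0.004, -1.0]]
force: [0.1, -0.1, -3.0]
opening: 0.449
grasp_force: 30.0
```

>>> {"name": "play_rows", "arguments": {"moves": [[[-5, 40, 0, 0, 0, 0], [-5, 40, 0, 0, 0, 0], [0, 0, 0, 0, 0, 0], [0, 0, 0, 0, 0, 0]]]}}

```text
time_s: 9.35
position: [0.4222, -0.358, 0.2462]
tcp_rot: [[1.0, -0.002, -0.003], [-0.002, -1.0, 0.004], [-0.003, -0.004, -1.0]]
force: [-0.4, 0.8, -4.0]
opening: 0.452
grasp_force: 30.0
```

```bash
python3 - <<'E'
from h import *
np.set_printoptions(precision=4,suppress=True)
s=bot.read_state();print(s["position"],s["tcp_rot"],s["time_s"],s["joint_positions"])
W=cap("wrist");cv2.imwrite("pics/w3.png",W["image"])
rect(W,"plate",.022);rect(W,"bearing",.04)
T=cap("top");S=cap("scene")
for n,c in zip("WTS",(W,T,S)):
  for q,z in dict(plate_top=.022,bearing=.022).items():
    for r in bot.pinpoint(c,q)[:1]:print(n,q,r["centre"],round(r["confidence"],2),atz(c,r["centre"],z))
print("T");rect(T,"plate",.022);rect(T,"gauge_case",.022)
print("ear",atz(W,(258,177),s["position"][2]-.011)-s["position"])
E
```

```text
[ 0.4222 -0.358   0.2462] [[ 1.     -0.0025 -0.0026]
 [-0.0025 -1.      0.0045]
 [-0.0026 -0.0044 -1.    ]] 9.35 [-51.8854  24.1582  91.6173   0.0441  64.5178  38.2382]
plate 0.96 c 473.0 -370.9 LxW 216.0 129.9 long axis deg 1.3
bearing 0.66 c 538.7 -365.5 LxW 70.5 70.5 long axis deg 115.7
W plate_top [273.5, 124.9] 0.65 [ 0.4805 -0.3753  0.022 ]
W bearing [261.0, 81.2] 0.95 [ 0.5353 -0.3599  0.022 ]
T plate_top [331.3, 202.7] 0.87 [ 0.4724 -0.3724  0.022 ]
T bearing [327.3, 186.7] 0.7 [ 0.5465 -0.3554  0.022 ]
S plate_top [328.8, 155.5] 0.78 [ 0.4766 -0.3834  0.022 ]
S bearing [313.4, 151.6] 0.7 [ 0.5369 -0.3614  0.022 ]
T
plate 0.63 c 477.5 -367.7 LxW 211.6 134.1 long axis deg 1.2
ear [ 0.0357  0.0004 -0.011 ]
```

View pics/w3.png

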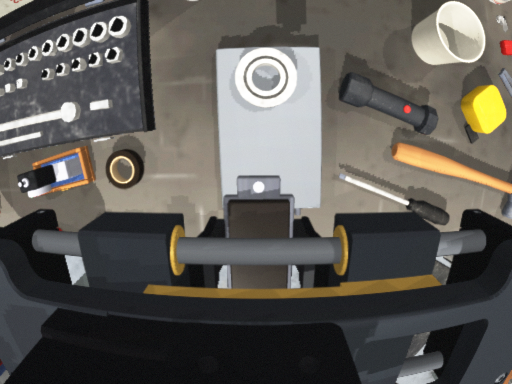

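```bash
python3 - <<'E'
from h import *
plan([(.445,-.371,.08,1),(.445,-.371,.043,1,0,13)])
E
```

```text
[[5.4,3.2,42.1,0.0,0.0,-0.004],[5.4,3.2,42.1,0.0,0.0,-0.004],[5.3,3.2,42.0,0.0,0.0,-0.005],[5.3,3.2,42.1,0.0,0.0,-0.004],[0.0,0.0,12.3,0.0,0.0,0.0]]
[[0.0,0.0,12.3,0.0,0.0,0.0],[0.0,0.0,12.4,0.0,0.0,0.0]]
```

>>> {"name": "play_rows", "arguments": {"moves": [[[5.4, 3.2, 42, 0, 0, -0.004], [5.4, 3.2, 42, 0, 0, -0.004], [5.4, 3.2, 42, 0, 0, -0.004], [5.4, 3.2, 42, 0, 0, -0.004], [0, 0, 12, 0, 0, 0]]]}}

```text
time_s: 10.5
position: [0.4438, -0.3696, 0.0641]
tcp_rot: [[1.0, 0.016, -0.005], [0.016, -1.0, 0.006], [-0.004, -0.006, -1.0]]
force: [-0.5, 1.4, -2.9]
opening: 0.446
grasp_force: 30.0
```

>>> {"name": "play_rows", "arguments": {"moves": [[[0, 0, 12, 0, 0, 0], [0, 0, 10, 0, 0, 0], [0, 0, 1, 0, 0, 0], [0, 0, 0, 0, 0, 0]]]}}

```text
time_s: 10.9
position: [0.4455, -0.3717, 0.0463]
tcp_rot: [[1.0, 0.016, 0.001], [0.016, -1.0, -0.002], [0.001, 0.002, -1.0]]
force: [0.4, -0.2, -3.3]
opening: 0.445
grasp_force: 30.0
```

>>> {"name": "play_rows", "arguments": {"moves": [[[0, 0, 1, 0, 0, 0], [0, 0, 1, 0, 0, 0], [0, 0, 0, 0, 0, 0]]]}}

```text
time_s: 11.2
position: [0.4452, -0.3713, 0.0437]
tcp_rot: [[1.0, 0.016, 0.001], [0.016, -1.0, -0.001], [0.001, 0.001, -1.0]]
force: [-0.3, 0.3, -3.6]
opening: 0.447
grasp_force: 30.0
```

>>> {"name": "play_rows", "arguments": {"moves": [[[0, 0, 1.2, 0, 0, 0], [0, 0, 1.2, 0, 0, 0], [0, 0, 1, 0, 0, 0], [0, 0, 0, 0, 0, 0]]]}}

```text
time_s: 11.6
position: [0.445, -0.3711, 0.0395]
tcp_rot: [[1.0, 0.016, -0.0], [0.016, -1.0, 0.0], [-0.0, -0.0, -1.0]]
force: [0.2, -0.1, -3.0]
opening: 0.453
grasp_force: 30.0
```

>>> {"name": "play_rows", "arguments": {"moves": [[[0, 0, 0.7, 0, 0, 0], [0, 0, 0.3, 0, 0, 0], [0, 0, 0, 0, 0, 0]]]}}

```text
time_s: 11.9
position: [0.4451, -0.3711, 0.039]
tcp_rot: [[1.0, 0.016, 0.0], [0.016, -1.0, -0.0], [-0.0, 0.0, -1.0]]
force: [-1.1, 0.5, 0.1]
opening: 0.445
grasp_force: 30.0
```

Contact (force −3→0). Release and retreat.

>>> {"name": "play_rows", "arguments": {"moves": [[[0, 0, 0.3, 0, 0, 0], [0, 0, 0, 0, 0, 0], [0, 0, 0, 0, 0, 0], [0, 0, 0, 0, 0, 0]]], "fingers": 0.35}}

```text
time_s: 12.3
position: [0.4452, -0.3713, 0.0385]
tcp_rot: [[1.0, 0.016, 0.0], [0.016, -1.0, -0.0], [0.0, 0.0, -1.0]]
force: [0.4, -0.4, -0.2]
opening: 0.656
grasp_force: 0.0
```

>>> {"name": "play_rows", "arguments": {"moves": [[[0, 0, -10, 0, 0, 0], [0, 0, -30, 0, 0, 0], [0, 0, -45, 0, 0, 0], [-35, 0, -35, 0, 0, 0], [-35, 0, -35, 0, 0, 0]]]}}

```text
time_s: 12.8
position: [0.375, -0.3724, 0.1956]
tcp_rot: [[1.0, 0.018, 0.001], [0.018, -1.0, -0.002], [0.001, 0.002, -1.0]]
force: [-0.4, 0.1, 0.1]
opening: 0.673
grasp_force: 0.0
```

>>> {"name": "play_rows", "arguments": {"moves": [[[-20, -20, -20, 0, 0, 0], [0, 0, 0, 0, 0, 0]]]}}

```text
time_s: 13.0
position: [0.353, -0.3512, 0.2167]
tcp_rot: [[1.0, 0.014, 0.001], [0.014, -1.0, -0.002], [0.001, 0.002, -1.0]]
force: [-0.1, 0.4, -0.6]
opening: 0.677
grasp_force: 0.0
```

```bash
python3 - <<'E'
from h import *
np.set_printoptions(precision=4,suppress=True)
s=bot.read_state();print(s["position"],s["opening"]*87,s["time_s"])
W=cap("wrist");cv2.imwrite("pics/w4.png",W["image"])
rect(W,"pad",.030);rect(W,"plate",.022);rect(W,"gauge_case",.022);rect(W,"gauge",.06)
for q,z in dict(pad=.022,lining_face=.034,gauge_grip=.069,gauge=.006,case_floor=.006,gauge_dial=.07).items():
    for r in bot.pinpoint(W,q)[:2]:print(q,r["centre"],round(r["confidence"],2),atz(W,r["centre"],z))
plan([(.37,-.2,.25,0),(.37,-.06,.25,0)])
E
```

```text
[ 0.353  -0.3512  0.2167] 58.901981474784684 13.0
pad 0.87 c 432.6 -371.2 LxW 95.3 39.0 long axis deg 0.8
plate 0.59 c 464.8 -371.5 LxW 208.6 132.4 long axis deg 1.2
plate 0.52 c 428.8 39.6 LxW 15.7 9.3 long axis deg 84.9
gauge_case 0.97 c 425.8 -62.3 LxW 117.9 56.6 long axis deg 99.9
gauge 0.93 c 423.3 -62.1 LxW 132.3 41.8 long axis deg 90.6
pad [277.5, 106.0] 0.61 [ 0.435  -0.3716  0.022 ]
lining_face [280.4, 106.1] 0.72 [ 0.4344 -0.3741  0.034 ]
gauge_grip [20.4, 126.4] 0.59 [ 0.4263 -0.0508  0.069 ]
gauge [47.8, 124.3] 0.79 [ 0.4255 -0.0478  0.006 ]
gauge [277.0, 108.1] 0.59 [ 0.4331 -0.3721  0.006 ]
case_floor [22.7, 142.2] 0.71 [0.4029 0.0097 0.006 ]
case_floor [54.1, 125.5] 0.64 [ 0.4228 -0.0603  0.006 ]
gauge_dial [22.1, 141.8] 0.77 [ 0.4066 -0.0534  0.07  ]
[[4.4,-38.1,-9.3,0.0,0.0,0.004],[4.2,-38.1,-9.2,0.0,0.0,0.004],[4.1,-38.1,-9.3,0.0,0.0,0.004],[3.9,-38.1,-9.2,-0.001,0.001,0.004],[0.0,-35.0,0.0,0.0,0.0,0.0]]
[[0.0,-35.0,0.0,0.0,0.0,0.0],[0.0,-35.0,0.0,0.0,0.0,0.0],[0.0,-35.0,0.0,0.0,0.0,0.0]]
```

View pics/w4.png

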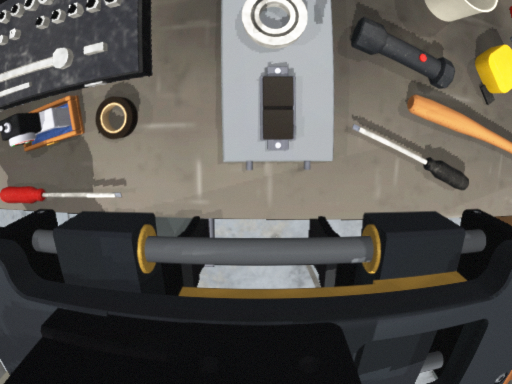

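>>> {"name": "play_rows", "arguments": {"moves": [[[7, -40, -7, 0, 0, 0.004], [7, -40, -7, 0, 0, 0.004], [7, -40, -7, 0, 0, 0.004], [7, -40, -7, 0, 0, 0.003], [4, -40, -4, 0, 0, 0]]]}}

```text
time_s: 14.05
position: [0.3858, -0.1511, 0.2459]
tcp_rot: [[1.0, 0.0, 0.001], [0.0, -1.0, -0.001], [0.001, 0.001, -1.0]]
force: [1.1, 0.5, 0.1]
opening: 0.673
grasp_force: 0.0
```

>>> {"name": "play_rows", "arguments": {"moves": [[[0, -40, 0, 0, 0, 0], [0, -40, 0, 0, 0, 0], [0, -16, 0, 0, 0, 0], [0, 0, 0, 0, 0, 0]]]}}

```text
time_s: 14.45
position: [0.3844, -0.0541, 0.2453]
tcp_rot: [[1.0, 0.005, -0.001], [0.005, -1.0, 0.001], [-0.001, -0.001, -1.0]]
force: [-0.1, 0.5, -0.3]
opening: 0.675
grasp_force: 0.0
```

```bash
python3 - <<'E'
from h import *
np.set_printoptions(precision=4,suppress=True)
s=bot.read_state();print(s["position"],s["time_s"])
W=cap("wrist");cv2.imwrite("pics/w5.png",W["image"][60:260,130:390].repeat(3,0).repeat(3,1))
rect(W,"gauge_case",.022);rect(W,"gauge",.092);rect(W,"scrap_tray",.035)
for q,z in dict(gauge_grip=.069,gauge=.006,case_floor=.006,gauge_dial=.07,scrap_tray_floor=.016).items():
    for r in bot.pinpoint(W,q)[:2]:print(q,r["centre"],round(r["confidence"],2),atz(W,r["centre"],z))
E
```

```text
[ 0.3844 -0.0541  0.2453] 14.45
gauge 0.73 c 424.6 -51.5 LxW 68.6 35.9 long axis deg 99.4
scrap_tray 0.89 c 407.1 202.5 LxW 165.2 122.0 long axis deg 88.3
scrap_tray 0.19 c 598.3 183.6 LxW 68.9 17.3 long axis deg 178.5
gauge_grip [252.6, 143.3] 0.77 [ 0.4241 -0.047   0.069 ]
gauge [255.5, 136.4] 0.96 [ 0.4277 -0.0494  0.006 ]
case_floor [256.3, 139.5] 0.81 [ 0.4236 -0.0505  0.006 ]
gauge_dial [257.1, 158.1] 0.88 [ 0.4079 -0.052   0.07  ]
scrap_tray_floor [79.5, 159.3] 0.94 [0.4036 0.207  0.016 ]
```

View pics/w5.png

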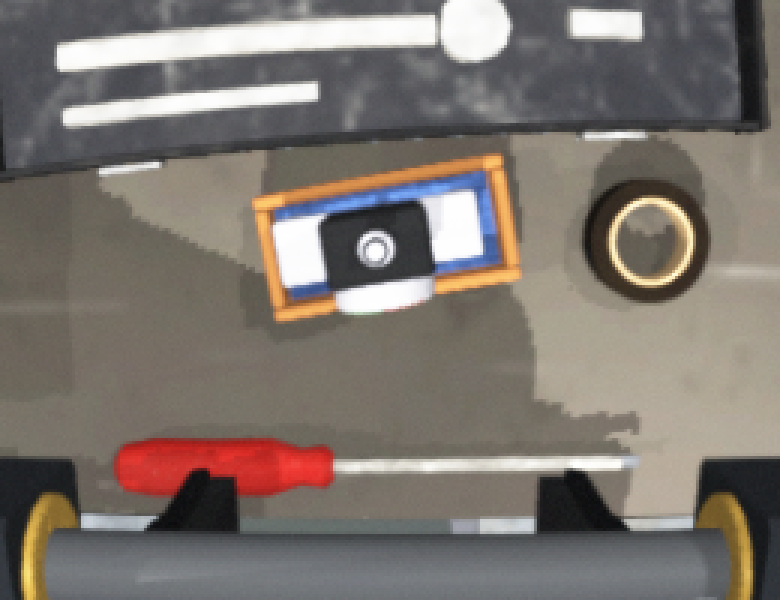

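```bash
python3 - <<'E'
from h import *
np.set_printoptions(precision=4,suppress=True)
W=cap("wrist")
f=lambda L,z:np.array([atz(W,(130+x/3,60+y/3),z) for x,y in L])
def q(L,z):
    c=f(L,z);print(c[:,:2],c.mean(0)[:2])
    for a,b in((0,1),(3,2),(0,3),(1,2)):
        d=c[b]-c[a];print(np.hypot(*d[:2]),np.degrees(np.arctan2(d[1],d[0])))
q([(256,200),(501,158),(518,276),(278,318)],.022)
q([(325,215),(428,203),(436,278),(329,289)],.092)
print(f([(375,249)],.105))
print(np.degrees(0))
E
```

```text
[[ 0.4425 -0.0028]
 [ 0.4598 -0.1044]
 [ 0.4104 -0.1123]
 [ 0.3924 -0.0111]] [ 0.4263 -0.0576]
0.10302577501995866 -80.28549739126095
0.10273742259006245 -79.92688516040012
0.050701894648733314 -170.54350023241278
0.05006104198532285 -170.87914057667524
[[ 0.439  -0.0364]
 [ 0.4429 -0.0709]
 [ 0.4175 -0.0738]
 [ 0.4137 -0.0375]] [ 0.4283 -0.0547]
0.03479901517709046 -83.4148179447799
0.03651562676951448 -84.11495953255377
0.025241795842558767 -177.4846131956999
0.02562446357850001 -173.58825332632387
[[ 0.4284 -0.0533  0.105 ]]
0.0
```

```bash
python3 - <<'E'
from h import *
plan([(.4284,-.054,.20,6),(.4284,-.054,.09,6),(.4284,-.054,.067,6,0,10)])
E
```

```text
[[21.6,-1.4,22.7,0.0,0.0,-0.053],[21.7,-0.3,22.7,0.0,0.0,-0.052],[0.0,0.0,36.7,0.0,0.0,0.0],[0.0,0.0,36.6,0.0,0.0,0.0],[0.0,0.0,36.7,0.0,0.0,0.0]]
[[0.0,0.0,7.7,0.0,0.0,0.0],[0.0,0.0,7.6,0.0,0.0,0.0],[0.0,0.0,7.7,0.0,0.0,0.0]]
```

>>> {"name": "play_rows", "arguments": {"moves": [[[21.6, -1.4, 22.7, 0, 0, -0.053], [21.7, -0.3, 22.7, 0, 0, -0.052], [0, 0, 0, 0, 0, 0]]], "fingers": 0.4}}

```text
time_s: 15.25
position: [0.4296, -0.0537, 0.1981]
tcp_rot: [[0.994, 0.106, -0.002], [0.106, -0.994, 0.001], [-0.002, -0.001, -1.0]]
force: [-0.5, 1.2, -0.4]
opening: 0.701
grasp_force: 0.0
```

>>> {"name": "play_rows", "arguments": {"moves": [[[0, 0, 36, 0, 0, 0], [0, 0, 36, 0, 0, 0], [0, 0, 36, 0, 0, 0], [0, 0, 12, 0, 0, 0], [0, 0, 12, 0, 0, 0]]]}}

```text
time_s: 15.75
position: [0.4274, -0.0535, 0.0675]
tcp_rot: [[0.995, 0.104, -0.002], [0.104, -0.995, 0.001], [-0.002, -0.001, -1.0]]
force: [-0.7, 0.2, 0.0]
opening: 0.7
grasp_force: 0.0
```

>>> {"name": "play_rows", "arguments": {"moves": [[[0, 0, 0, 0, 0, 0], [0, 0, 0, 0, 0, 0]]]}}

```text
time_s: 15.95
position: [0.4282, -0.0536, 0.0686]
tcp_rot: [[0.994, 0.105, -0.0], [0.105, -0.994, -0.0], [-0.0, 0.0, -1.0]]
force: [0.4, 1.4, 0.9]
opening: 0.703
grasp_force: 0.0
```

>>> {"name": "play_rows", "arguments": {"moves": [[[0, 0, 0, 0, 0, 0], [0, 0, 0, 0, 0, 0], [0, 0, 0, 0, 0, 0], [0, 0, 0, 0, 0, 0], [0, 0, 0, 0, 0, 0]]], "fingers": -1}}

```text
time_s: 16.45
position: [0.4281, -0.0524, 0.0687]
tcp_rot: [[0.994, 0.105, 0.0], [0.105, -0.994, 0.001], [0.0, -0.001, -1.0]]
force: [1.0, 5.5, 5.1]
opening: 0.44
grasp_force: 29.5
```

```bash
python3 - <<'E'
from h import *
print("lift 81mm then");p=np.array([.4281,-.0524,.15]);R=down(6)
plan([(.4335,-.3715,.15,1)],p=p,R=R)
E
```

```text
lift 81mm then
[[-3.5,39.7,0.0,0.0,0.0,0.011],[-3.1,39.8,0.0,0.0,0.0,0.011],[-2.6,39.8,0.0,0.0,0.0,0.011],[-2.2,39.8,0.0,0.0,0.0,0.011],[-1.7,39.9,0.0,0.0,0.0,0.011]]
[[-1.3,39.9,0.0,0.0,0.0,0.011],[-0.9,39.9,0.0,0.0,0.0,0.011],[-0.4,39.9,0.0,0.0,0.0,0.01]]
```

>>> {"name": "play_rows", "arguments": {"moves": [[[0, 0, -5, 0, 0, 0], [0, 0, -10, 0, 0, 0], [0, 0, -20, 0, 0, 0], [0, 0, -30, 0, 0, 0], [0, 0, -16, 0, 0, 0]]]}}

```text
time_s: 16.95
position: [0.4286, -0.0537, 0.151]
tcp_rot: [[0.994, 0.106, 0.002], [0.106, -0.994, -0.001], [0.002, 0.001, -1.0]]
force: [-0.1, -0.3, -5.3]
opening: 0.439
grasp_force: 29.4
```

>>> {"name": "play_rows", "arguments": {"moves": [[[-2, 20, 0, 0, 0, 0.008], [-3.2, 38, 0, 0, 0, 0.011], [-3, 39.8, 0, 0, 0, 0.011], [-2.4, 39.8, 0, 0, 0, 0.011], [-2, 39.8, 0, 0, 0, 0.011]]]}}

```text
time_s: 17.45
position: [0.4299, -0.2325, 0.1494]
tcp_rot: [[0.999, 0.053, -0.001], [0.053, -0.999, 0.0], [-0.001, -0.0, -1.0]]
force: [0.4, 0.7, -5.6]
opening: 0.44
grasp_force: 29.4
```

>>> {"name": "play_rows", "arguments": {"moves": [[[-1.6, 39.9, 0, 0, 0, 0.011], [-1.2, 39.9, 0, 0, 0, 0.011], [-0.8, 39.9, 0, 0, 0, 0.011], [-0.5, 20, 0, 0, 0, 0.003], [0, 0, 0, 0, 0, 0]]]}}

```text
time_s: 17.95
position: [0.4319, -0.3752, 0.1494]
tcp_rot: [[1.0, 0.014, 0.002], [0.014, -1.0, -0.003], [0.001, 0.003, -1.0]]
force: [0.2, -0.5, -4.9]
opening: 0.438
grasp_force: 29.4
```

>>> {"name": "play_rows", "arguments": {"moves": [[[0, 0, 0, 0, 0, 0], [0, 0, 0, 0, 0, 0]]]}}

```text
time_s: 18.15
position: [0.4312, -0.3691, 0.1487]
tcp_rot: [[1.0, 0.018, -0.002], [0.018, -1.0, 0.003], [-0.002, -0.003, -1.0]]
force: [-0.1, -0.1, -5.4]
opening: 0.439
grasp_force: 29.4
```

```bash
python3 - <<'E'
from h import *
s=bot.read_state();print(s["position"],s["tcp_rot"])
plan([(.4335,-.3715,.1,1,0,25)])
E
```

```text
[ 0.43123499 -0.36911326  0.14870024] [[ 0.99983118  0.01828368 -0.00182039]
 [ 0.01828845 -0.99982926  0.00264074]
 [-0.0017718  -0.00267359 -0.99999486]]
[[1.2,1.3,24.3,-0.001,0.001,0.0],[1.1,1.2,24.4,-0.002,0.001,0.001]]
```

>>> {"name": "play_rows", "arguments": {"moves": [[[1, 0.5, 20, 0, 0, 0], [0.5, 0.5, 20, 0, 0, 0], [0, 0, 8, 0, 0, 0], [0, 0, 0, 0, 0, 0], [0, 0, 0, 0, 0, 0]]]}}

```text
time_s: 18.65
position: [0.4339, -0.3716, 0.1015]
tcp_rot: [[1.0, 0.019, 0.0], [0.019, -1.0, -0.0], [0.0, 0.0, -1.0]]
force: [0.2, -0.4, -5.3]
opening: 0.436
grasp_force: 29.4
```

>>> {"name": "play_rows", "arguments": {"moves": [[[0, 0, 0, 0, 0, 0]]]}}

```text
time_s: 18.75
position: [0.4342, -0.3723, 0.102]
tcp_rot: [[1.0, 0.018, 0.001], [0.018, -1.0, -0.002], [0.001, 0.002, -1.0]]
force: [-0.3, -0.2, -5.0]
opening: 0.44
grasp_force: 29.4
```

Good alignment (0.434, −0.372). Down gently; contact expected at 0.0847.

>>> {"name": "play_rows", "arguments": {"moves": [[[0, 0, 5, 0, 0, 0], [0, 0, 4, 0, 0, 0], [0, 0, 3, 0, 0, 0], [0, 0, 2, 0, 0, 0], [0, 0, 0, 0, 0, 0]]]}}

```text
time_s: 19.25
position: [0.4336, -0.3721, 0.0868]
tcp_rot: [[1.0, 0.018, -0.0], [0.018, -1.0, 0.0], [-0.0, -0.0, -1.0]]
force: [-0.3, -0.3, -3.8]
opening: 0.438
grasp_force: 29.4
```

>>> {"name": "play_rows", "arguments": {"moves": [[[0, 0, 1, 0, 0, 0], [0, 0, 0.6, 0, 0, 0], [0, 0, 0, 0, 0, 0]]]}}

```text
time_s: 19.55
position: [0.4336, -0.372, 0.0855]
tcp_rot: [[1.0, 0.018, 0.0], [0.018, -1.0, -0.0], [0.0, 0.0, -1.0]]
force: [-0.1, 0.6, -3.4]
opening: 0.44
grasp_force: 29.4
```

>>> {"name": "play_rows", "arguments": {"moves": [[[0, 0, 0.6, 0, 0, 0], [0, 0, 0, 0, 0, 0], [0, 0, 0, 0, 0, 0]]]}}

```text
time_s: 19.85
position: [0.4337, -0.372, 0.0849]
tcp_rot: [[1.0, 0.018, 0.0], [0.018, -1.0, -0.0], [0.0, 0.0, -1.0]]
force: [1.4, -0.1, -3.8]
opening: 0.438
grasp_force: 29.4
```

>>> {"name": "play_rows", "arguments": {"moves": [[[0, 0, 0.4, 0, 0, 0], [0, 0, 0, 0, 0, 0]]]}}

```text
time_s: 20.05
position: [0.4338, -0.3721, 0.0849]
tcp_rot: [[1.0, 0.018, 0.0], [0.018, -1.0, -0.0], [0.0, 0.0, -1.0]]
force: [0.5, -0.1, -0.5]
opening: 0.439
grasp_force: 29.4
```

>>> {"name": "play_rows", "arguments": {"moves": [[[0, 0, 0.4, 0, 0, 0], [0, 0, 0, 0, 0, 0]]]}}

```text
time_s: 20.25
position: [0.4338, -0.3721, 0.0848]
tcp_rot: [[1.0, 0.018, 0.001], [0.018, -1.0, -0.001], [0.001, 0.001, -1.0]]
force: [-0.6, 0.4, 4.3]
opening: 0.444
grasp_force: 29.5
```

>>> {"name": "play_rows", "arguments": {"moves": [[[0, 0, -0.4, 0, 0, 0], [0, 0, 0, 0, 0, 0], [0, 0, 0, 0, 0, 0], [0, 0, 0, 0, 0, 0]]], "fingers": 0.4}}

```text
time_s: 20.65
position: [0.4336, -0.3721, 0.0843]
tcp_rot: [[1.0, 0.018, 0.0], [0.018, -1.0, -0.0], [-0.0, 0.0, -1.0]]
force: [-0.0, -0.4, 0.3]
opening: 0.67
grasp_force: 0.0
```

>>> {"name": "play_rows", "arguments": {"moves": [[[0, 0, -5, 0, 0, 0], [0, 0, -15, 0, 0, 0], [0, 0, -35, 0, 0, 0], [0, 0, -45, 0, 0, 0], [0, 0, -20, 0, 0, 0]]]}}

```text
time_s: 21.15
position: [0.4349, -0.3735, 0.2085]
tcp_rot: [[1.0, 0.018, 0.004], [0.018, -1.0, -0.005], [0.004, 0.005, -1.0]]
force: [1.3, -0.4, 0.1]
opening: 0.701
grasp_force: 0.0
```

```bash
python3 - <<'E'
from h import *
s=bot.read_state();print(s["position"],s["time_s"])
plan([(.31,-.372,.20,1,18),(.297,-.372,.0925,1,35)])
E
```

```text
[ 0.43488706 -0.37347153  0.20846768] 21.15
[[-41.6,-1.2,2.7,0.002,0.103,0.0],[-41.7,-1.3,-1.7,0.001,0.104,0.001],[-41.3,-1.2,-5.9,0.002,0.103,0.0],[-15.2,-0.1,32.7,0.0,0.099,0.0],[-18.3,-0.1,31.1,0.0,0.099,0.0]]
[[-21.3,0.0,29.1,0.0,0.099,0.0]]
```

>>> {"name": "play_rows", "arguments": {"moves": [[[-41.6, -1, 2.7, 0, 0.103, 0], [-41.7, -1, -1.7, 0, 0.104, 0], [-41.3, -0.5, -5.9, 0, 0.103, 0], [-15, 0, 32.7, 0, 0.1, 0], [-18, 0, 31, 0, 0.1, 0]]]}}

```text
time_s: 21.65
position: [0.3128, -0.3714, 0.1454]
tcp_rot: [[0.905, 0.026, 0.424], [0.02, -1.0, 0.018], [0.424, -0.007, -0.906]]
force: [0.5, 0.6, -0.1]
opening: 0.698
grasp_force: 0.0
```

>>> {"name": "play_rows", "arguments": {"moves": [[[-21, 0, 29, 0, 0.1, 0], [0, 0, 0, 0, 0, 0], [0, 0, 0, 0, 0, 0]]]}}

```text
time_s: 21.95
position: [0.3106, -0.3697, 0.1226]
tcp_rot: [[0.877, 0.031, 0.479], [0.019, -0.999, 0.031], [0.479, -0.018, -0.878]]
force: [0.2, -0.1, 0.1]
opening: 0.701
grasp_force: 0.0
```

```bash
python3 - <<'E'
from h import *
s=bot.read_state();print(s["position"],s["tcp_rot"],s["time_s"])
W=cap("wrist")
for q in("gauge_dial","gauge_grip","gauge","lining_face"):
    for r in bot.pinpoint(W,q)[:1]:print(q,r["centre"],r["confidence"])
r=bot.pinpoint(W,"gauge_dial");c=r[0]["centre"] if r else (256,100)
x,y=int(np.clip(c[0]-50,0,412)),int(np.clip(c[1]-40,0,304))
print(x,y);cv2.imwrite("pics/w6.png",cv2.resize(W["image"][y:y+80,x:x+100],(750,600),interpolation=2))
cv2.imwrite("pics/w6full.png",W["image"])
E
```

```text
[ 0.31056118 -0.36970709  0.12262031] [[ 0.8774957   0.03113974  0.47857248]
 [ 0.01878371 -0.99935566  0.03058482]
 [ 0.47921652 -0.01784868 -0.87751521]] 21.95
gauge_dial [265.3, 113.6] 0.9
gauge_grip [268.6, 92.7] 0.63
gauge [268.6, 126.8] 0.9
lining_face [264.0, 120.1] 0.9
215 73
```

View pics/w6.png

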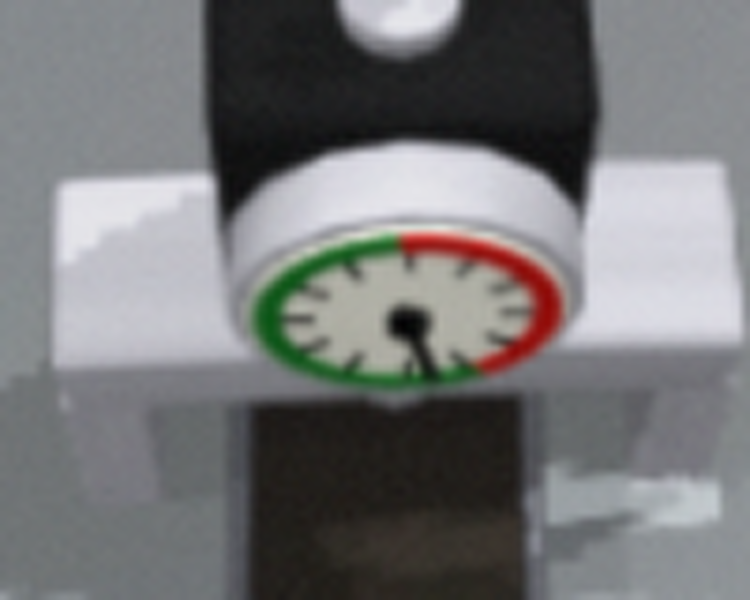

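```bash
python3 - <<'E'
from h import *
plan([(.32,-.372,.20,1,14),(.4337,-.372,.20,1,0)])
E
```

```text
[[22.0,0.7,-31.5,-0.009,-0.128,0.005],[17.8,1.0,-34.0,-0.01,-0.128,0.006],[36.8,0.7,9.2,0.0,-0.082,0.0],[37.4,0.6,6.1,0.0,-0.081,0.0],[37.8,0.7,3.1,0.0,-0.082,0.0]]
```

>>> {"name": "play_rows", "arguments": {"moves": [[[22, 0.7, -31.5, -0.009, -0.128, 0.005], [17.8, 1, -34, -0.01, -0.128, 0.006], [36.8, 0.7, 9.2, 0, -0.082, 0], [37.4, 0.6, 6.1, 0, -0.081, 0], [37.8, 0.7, 3.1, 0, -0.082, 0]]]}}

```text
time_s: 22.75
position: [0.4229, -0.3668, 0.1801]
tcp_rot: [[0.991, 0.036, 0.129], [0.033, -0.999, 0.027], [0.13, -0.022, -0.991]]
force: [-0.5, -1.5, -0.7]
opening: 0.699
grasp_force: 0.0
```

>>> {"name": "play_rows", "arguments": {"moves": [[[0, 0, 0, 0, 0, 0], [0, 0, 0, 0, 0, 0], [0, 0, 0, 0, 0, 0]]]}}

```text
time_s: 23.05
position: [0.4206, -0.3658, 0.1781]
tcp_rot: [[0.991, 0.037, 0.131], [0.033, -0.999, 0.032], [0.132, -0.027, -0.991]]
force: [0.0, -0.8, 0.1]
opening: 0.699
grasp_force: 0.0
```

```bash
python3 - <<'E'
from h import *
s=bot.read_state();print(s["position"],s["tcp_rot"],s["time_s"])
plan([(.4337,-.372,.19,1,0),(.4337,-.372,.0848,1,0,36)])
E
```

```text
[ 0.42062699 -0.3658306   0.17805486] [[ 0.99067851  0.03730181  0.13101396]
 [ 0.03338964 -0.99893216  0.03193226]
 [ 0.13206518 -0.0272601  -0.99086612]] 23.05
[[14.3,6.3,-10.3,-0.029,-0.132,0.018],[0.0,0.0,35.1,0.0,0.0,0.0],[0.0,0.0,35.0,0.0,0.0,0.0],[0.0,0.0,35.1,0.0,0.0,0.0]]
```

>>> {"name": "play_rows", "arguments": {"moves": [[[7, 3, -5, -0.015, -0.066, 0.009], [7.3, 3.3, -5.3, -0.014, -0.066, 0.009], [0, 0, 0, 0, 0, 0], [0, 0, 0, 0, 0, 0]]]}}

```text
time_s: 23.45
position: [0.4336, -0.3728, 0.1894]
tcp_rot: [[1.0, 0.016, 0.001], [0.016, -1.0, -0.0], [0.001, 0.0, -1.0]]
force: [-0.2, 0.2, -1.3]
opening: 0.7
grasp_force: 0.0
```

```bash
python3 - <<'E'
from h import *
s=bot.read_state();print(s["position"],s["tcp_rot"],s["time_s"])
plan([(.4337,-.372,.18,1,0),(.4337,-.372,.0848,1,0,36)])
E
```

```text
[ 0.43358231 -0.37275145  0.18937074] [[ 9.99866117e-01  1.63175829e-02  1.21871565e-03]
 [ 1.63176980e-02 -9.99866854e-01 -8.45756699e-05]
 [ 1.21717331e-03  1.04450981e-04 -9.99999254e-01]] 23.45
[[0.1,-0.8,9.4,0.0,-0.001,-0.001],[0.0,0.0,31.7,0.0,0.0,0.0],[0.0,0.0,31.7,0.0,0.0,0.0],[0.0,0.0,31.8,0.0,0.0,0.0]]
```

>>> {"name": "play_rows", "arguments": {"moves": [[[0, -0.5, 30, 0, 0, 0], [0, 0, 35, 0, 0, 0], [0, 0, 25, 0, 0, 0], [0, 0, 14.5, 0, 0, 0], [0, 0, 0, 0, 0, 0]]]}}

```text
time_s: 23.95
position: [0.432, -0.371, 0.0827]
tcp_rot: [[1.0, 0.015, -0.003], [0.015, -1.0, 0.004], [-0.003, -0.004, -1.0]]
force: [-0.0, 0.0, -0.5]
opening: 0.702
grasp_force: 0.0
```

>>> {"name": "play_rows", "arguments": {"moves": [[[0, 0, 0, 0, 0, 0], [0, 0, 0, 0, 0, 0], [0, 0, 0, 0, 0, 0], [0, 0, 0, 0, 0, 0], [0, 0, 0, 0, 0, 0]]], "fingers": -1}}

```text
time_s: 24.45
position: [0.4356, -0.3724, 0.0864]
tcp_rot: [[1.0, 0.017, 0.002], [0.017, -1.0, -0.002], [0.002, 0.002, -1.0]]
force: [-0.1, 1.8, 6.5]
opening: 0.437
grasp_force: 29.8
```

>>> {"name": "play_rows", "arguments": {"moves": [[[0, 0, -5, 0, 0, 0], [0, 0, -10, 0, 0, 0], [0, 0, -20, 0, 0, 0], [0, 0, -25, 0, 0, 0], [0, 0, -10, 0, 0, 0]]]}}

```text
time_s: 24.95
position: [0.4358, -0.3734, 0.1573]
tcp_rot: [[1.0, 0.017, 0.003], [0.018, -1.0, -0.005], [0.003, 0.005, -1.0]]
force: [0.4, -0.7, -5.7]
opening: 0.436
grasp_force: 29.8
```

```bash
python3 - <<'E'
from h import *
s=bot.read_state();print(s["position"],s["tcp_rot"],s["time_s"])
plan([(.4263,-.0576,.15,9.5,0)])
E
```

```text
[ 0.43577331 -0.37339811  0.15732061] [[ 0.99984193  0.01749301  0.0031801 ]
 [ 0.01750803 -0.99983539 -0.00476038]
 [ 0.0030963   0.00481531 -0.99998361]] 24.95
[[-0.5,-39.5,0.7,0.001,0.0,-0.019],[0.3,-39.5,0.8,0.001,0.0,-0.018],[1.0,-39.5,0.8,0.001,0.0,-0.019],[1.7,-39.5,0.8,0.0,-0.001,-0.018],[2.4,-39.4,0.8,0.001,0.0,-0.019]]
[[3.2,-39.3,0.9,0.0,-0.001,-0.018],[3.9,-39.3,0.9,0.001,0.0,-0.019],[4.6,-39.2,0.9,0.0,-0.001,-0.018]]
```

>>> {"name": "play_rows", "arguments": {"moves": [[[0, -20, 0, 0, 0, -0.013], [0, -38, 0.8, 0, 0, -0.018], [1, -39.5, 0.8, 0, 0, -0.019], [1.7, -39.5, 0.8, 0, 0, -0.018], [2.4, -39.4, 0.8, 0, 0, -0.019]]]}}

```text
time_s: 25.45
position: [0.4302, -0.1946, 0.1516]
tcp_rot: [[0.995, 0.104, 0.001], [0.104, -0.995, -0.002], [0.001, 0.002, -1.0]]
force: [0.1, 0.1, -4.6]
opening: 0.436
grasp_force: 29.8
```

>>> {"name": "play_rows", "arguments": {"moves": [[[3.2, -39.3, 0.9, 0, 0, -0.018], [3.9, -39.3, 0.9, 0, 0, -0.019], [4.6, -38, 0.9, 0, 0, -0.018], [2.3, -20, 0, 0, 0, -0.006], [0, 0, 0, 0, 0, 0]]]}}

```text
time_s: 25.95
position: [0.4255, -0.0559, 0.1486]
tcp_rot: [[0.986, 0.169, -0.002], [0.169, -0.986, -0.0], [-0.002, 0.0, -1.0]]
force: [0.3, 0.5, -4.8]
opening: 0.438
grasp_force: 29.8
```

>>> {"name": "play_rows", "arguments": {"moves": [[[0, 0, 0, 0, 0, 0], [0, 0, 0, 0, 0, 0], [0, 0, 0, 0, 0, 0], [0, 0, 0, 0, 0, 0]]]}}

```text
time_s: 26.35
position: [0.4275, -0.0598, 0.1488]
tcp_rot: [[0.987, 0.163, 0.002], [0.163, -0.987, -0.002], [0.001, 0.002, -1.0]]
force: [0.5, -0.1, -5.5]
opening: 0.434
grasp_force: 29.8
```

```bash
python3 - <<'E'
from h import *
s=bot.read_state();print(s["position"],s["tcp_rot"],s["time_s"])
plan([(.428,-.0576,.10,9.5,0,25)])
W=cap("wrist");cv2.imwrite("pics/w7.png",W["image"])
rect(W,"gauge_case",.022)
for r in bot.pinpoint(W,"case_floor")[:1]:print(r["centre"],r["confidence"],atz(W,r["centre"],.006))
E
```

```text
[ 0.42754755 -0.05975692  0.14881018] [[ 0.98662415  0.1630038   0.00159796]
 [ 0.16300716 -0.9866223  -0.00226101]
 [ 0.00120803  0.00249125 -0.99999617]] 26.35
[[0.4,-1.1,24.4,0.001,-0.001,-0.001],[0.4,-1.1,24.4,0.001,0.0,-0.001]]
gauge_case 0.84 c 431.5 -52.5 LxW 105.6 48.7 long axis deg 101.0
[253.0, 189.0] 0.93 [ 0.42376764 -0.05494019  0.006     ]
```

>>> {"name": "play_rows", "arguments": {"moves": [[[0, -1, 20, 0, 0, 0], [0, -1, 20, 0, 0, 0], [0, 0, 10, 0, 0, 0], [0, 0, 2, 0, 0, 0], [0, 0, 0, 0, 0, 0]]]}}

```text
time_s: 27.0
position: [0.4272, -0.0571, 0.0968]
tcp_rot: [[0.986, 0.164, 0.001], [0.164, -0.986, -0.002], [0.001, 0.002, -1.0]]
force: [-0.2, -0.4, -5.0]
opening: 0.437
grasp_force: 29.8
```

>>> {"name": "play_rows", "arguments": {"moves": [[[0, 0, 0, 0, 0, 0], [0, 0, 0, 0, 0, 0]]]}}

```text
time_s: 27.2
position: [0.4276, -0.0572, 0.0975]
tcp_rot: [[0.986, 0.165, 0.003], [0.165, -0.986, -0.003], [0.002, 0.003, -1.0]]
force: [0.2, -0.1, -5.6]
opening: 0.435
grasp_force: 29.8
```

```bash
python3 - <<'E'
from h import *
s=bot.read_state();print(s["position"],s["tcp_rot"][1],s["time_s"])
W=cap("wrist");cv2.imwrite("pics/w8.png",cv2.resize(W["image"][130:270,155:355],(800,560),interpolation=2))
E
```

```text
[ 0.4276165  -0.05720555  0.09747829] [ 0.16462124 -0.98635303 -0.00274872] 27.2
```

View pics/w8.png

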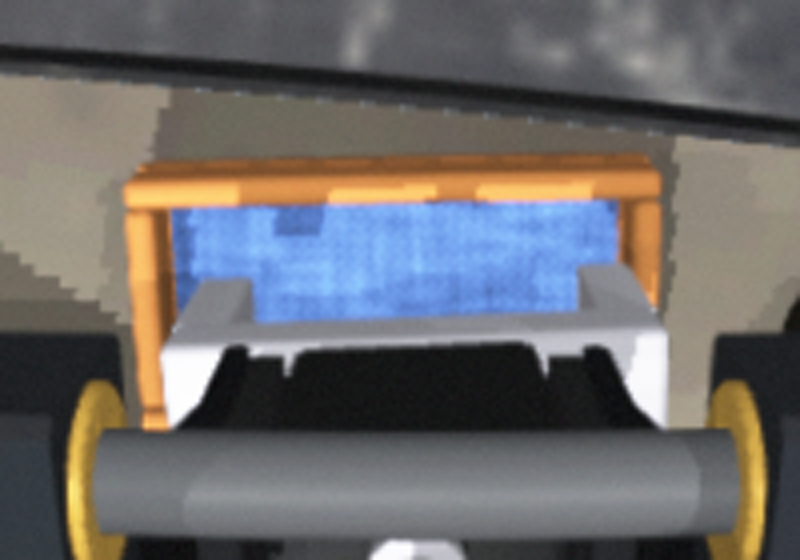

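```bash
python3 - <<'E'
from h import *
np.set_printoptions(precision=4,suppress=True)
W=cap("wrist");s=bot.read_state();R=np.array(s["tcp_rot"]);p=s["position"]
f=lambda x,y,z:(R.T@(atz(W,(155+x/4,130+y/4),z)-p)*1000)[:2]
zs=p[2]-.0644;print(zs)
for n,a in dict(soleL=(205,280,zs),soleR=(630,264,zs),inFarL=(172,208,.022),inFarR=(617,199,.022),outL=(125,190,.022),outR=(660,170,.022),leftin=(178,320,.022)).items():print(n,f(*a))
E
```

```text
0.032983436244426845
soleL [  7.6264 -39.1608]
soleR [10.6851 40.2753]
inFarL [ 19.038  -47.1361]
inFarR [20.7562 39.2179]
outL [ 22.68   -56.4174]
outR [26.5294 47.5095]
leftin [ -3.7809 -47.0966]
```

>>> {"name": "play_rows", "arguments": {"moves": [[[1, -2.3, 0, 0, 0, 0], [1, -2, 0, 0, 0, 0], [0, 0, 5, 0, 0, 0], [0, 0, 5, 0, 0, 0], [0, 0, 0, 0, 0, 0]]]}}

```text
time_s: 27.8
position: [0.4278, -0.0522, 0.086]
tcp_rot: [[0.986, 0.165, -0.0], [0.165, -0.986, -0.001], [-0.001, 0.001, -1.0]]
force: [1.1, 0.7, -5.9]
opening: 0.438
grasp_force: 29.8
```

>>> {"name": "play_rows", "arguments": {"moves": [[[0, 0, 5, 0, 0, 0], [0, 0, 5, 0, 0, 0], [0, 0, 3, 0, 0, 0], [0, 0, 1, 0, 0, 0], [0, 0, 0, 0, 0, 0]]]}}

```text
time_s: 28.3
position: [0.4282, -0.0524, 0.0726]
tcp_rot: [[0.986, 0.165, 0.001], [0.165, -0.986, -0.002], [0.001, 0.002, -1.0]]
force: [-0.5, 0.4, -4.7]
opening: 0.442
grasp_force: 29.8
```

>>> {"name": "play_rows", "arguments": {"moves": [[[0, 0, 0.8, 0, 0, 0], [0, 0, 0, 0, 0, 0]]]}}

```text
time_s: 28.5
position: [0.4285, -0.0525, 0.0721]
tcp_rot: [[0.986, 0.165, 0.002], [0.165, -0.986, -0.002], [0.001, 0.002, -1.0]]
force: [-0.8, 0.2, -5.4]
opening: 0.437
grasp_force: 29.8
```

>>> {"name": "play_rows", "arguments": {"moves": [[[0, 0, 0.8, 0, 0, 0], [0, 0, 0.4, 0, 0, 0], [0, 0, 0, 0, 0, 0]]]}}

```text
time_s: 28.8
position: [0.4284, -0.0524, 0.0708]
tcp_rot: [[0.986, 0.165, 0.001], [0.165, -0.986, -0.002], [0.001, 0.002, -1.0]]
force: [0.0, 0.6, -5.0]
opening: 0.431
grasp_force: 29.8
```

>>> {"name": "play_rows", "arguments": {"moves": [[[0, 0, 0.5, 0, 0, 0], [0, 0, 0, 0, 0, 0]]]}}

```text
time_s: 29.0
position: [0.4285, -0.0525, 0.0705]
tcp_rot: [[0.986, 0.165, 0.002], [0.165, -0.986, -0.002], [0.001, 0.002, -1.0]]
force: [0.1, -0.0, -3.7]
opening: 0.442
grasp_force: 29.8
```

>>> {"name": "play_rows", "arguments": {"moves": [[[0, 0, 0.4, 0, 0, 0], [0, 0, 0, 0, 0, 0]]]}}

```text
time_s: 29.2
position: [0.4286, -0.0525, 0.0704]
tcp_rot: [[0.986, 0.165, 0.002], [0.165, -0.986, -0.002], [0.002, 0.003, -1.0]]
force: [0.0, -0.8, 3.9]
opening: 0.435
grasp_force: 29.8
```

>>> {"name": "play_rows", "arguments": {"moves": [[[0, 0, -0.3, 0, 0, 0], [0, 0, 0, 0, 0, 0], [0, 0, 0, 0, 0, 0], [0, 0, 0, 0, 0, 0]]], "fingers": 0.4}}

```text
time_s: 29.6
position: [0.4284, -0.0525, 0.0702]
tcp_rot: [[0.986, 0.165, 0.001], [0.165, -0.986, -0.002], [0.001, 0.002, -1.0]]
force: [0.7, -0.1, -0.1]
opening: 0.674
grasp_force: 0.0
```

>>> {"name": "play_rows", "arguments": {"moves": [[[0, 0, -5, 0, 0, 0], [0, 0, -20, 0, 0, 0], [0, 0, -40, 0, 0, 0], [0, 0, -45, 0, 0, 0], [-25, 0, -30, 0, 0, 0]]]}}

```text
time_s: 30.1
position: [0.4072, -0.0575, 0.2134]
tcp_rot: [[0.986, 0.166, 0.009], [0.166, -0.986, -0.005], [0.008, 0.007, -1.0]]
force: [0.0, -0.5, 0.4]
opening: 0.698
grasp_force: 0.0
```

```bash
python3 - <<'E'
from h import *
np.set_printoptions(precision=4,suppress=True)
s=bot.read_state();print(s["position"],s["time_s"])
W=cap("wrist");rect(W,"gauge",.092)
for q,z in dict(gauge_grip=.069,gauge=.006,case_floor=.006,gauge_dial=.07).items():
    for r in bot.pinpoint(W,q)[:1]:print(q,r["centre"],round(r["confidence"],2),atz(W,r["centre"],z))
plan([(.40,-.33,.22,1),(.41,-.365,.20,1)])
E
```

```text
[ 0.4072 -0.0575  0.2134] 30.1
gauge_grip [254.3, 170.9] 0.6 [ 0.4226 -0.0514  0.069 ]
gauge [256.2, 160.4] 0.97 [ 0.4249 -0.0528  0.006 ]
case_floor [258.8, 160.0] 0.88 [ 0.4259 -0.0558  0.006 ]
gauge_dial [258.9, 190.3] 0.59 [ 0.404  -0.0592  0.07  ]
[[-6.9,38.5,-1.5,0.0,0.0,0.021],[-6.1,38.7,-1.4,0.0,0.0,0.021],[-5.3,38.8,-1.5,0.0,0.0,0.021],[-4.5,38.9,-1.4,0.0,0.0,0.021],[-3.6,38.9,-1.5,0.0,0.0,0.021]]
[[-2.9,39.0,-1.4,0.001,0.0,0.021],[-2.0,39.1,-1.5,0.0,0.0,0.022],[9.4,35.1,20.0,0.0,0.0,0.0]]
```

Gauge sits in its case. Now back to the pad.

>>> {"name": "play_rows", "arguments": {"moves": [[[-6.9, 38.5, -1.5, 0, 0, 0.021], [-6.1, 38.7, -1.4, 0, 0, 0.021], [-5.3, 38.8, -1.5, 0, 0, 0.021], [-4.5, 38.9, -1.4, 0, 0, 0.021], [-3.6, 38.9, -1.5, 0, 0, 0.021]]]}}

```text
time_s: 30.9
position: [0.4009, -0.2532, 0.216]
tcp_rot: [[0.998, 0.059, -0.001], [0.059, -0.998, 0.001], [-0.001, -0.001, -1.0]]
force: [0.2, 0.2, 0.4]
opening: 0.7
grasp_force: 0.0
```

>>> {"name": "play_rows", "arguments": {"moves": [[[-2.9, 39, -1.4, 0, 0, 0.021], [-2, 39.1, -1.5, 0, 0, 0.022], [9.4, 35, 10, 0, 0, 0], [0, 0, 0, 0, 0, 0], [0, 0, 0, 0, 0, 0]]]}}

```text
time_s: 31.4
position: [0.4096, -0.3647, 0.2085]
tcp_rot: [[1.0, 0.016, -0.002], [0.016, -1.0, 0.002], [-0.002, -0.002, -1.0]]
force: [-0.3, 0.6, 0.4]
opening: 0.699
grasp_force: 0.0
```

```bash
python3 - <<'E'
from h import *
np.set_printoptions(precision=4,suppress=True)
s=bot.read_state();print(s["position"],s["time_s"])
W=cap("wrist");rect(W,"pad",.028)
for q,z in dict(pad=.022,lining_face=.034).items():
    for r in bot.pinpoint(W,q)[:1]:print(q,r["centre"],round(r["confidence"],2),atz(W,r["centre"],z))
plan([(.4455,-.3715,.10,1),(.4455,-.3715,.0385,1,0,31)])
E
```

```text
[ 0.4096 -0.3647  0.2085] 31.4
pad 0.61 c 433.5 -371.1 LxW 93.9 40.9 long axis deg 0.7
pad [263.6, 154.1] 0.9 [ 0.4362 -0.3692  0.022 ]
lining_face [265.5, 159.0] 0.66 [ 0.4323 -0.3712  0.034 ]
[[11.8,2.9,36.9,0.0,0.0,0.0],[11.8,2.9,36.8,0.0,0.0,0.001],[11.7,2.9,36.9,0.0,0.0,0.0],[0.0,0.0,30.7,0.0,0.0,0.0],[0.0,0.0,30.8,0.0,0.0,0.0]]
```

>>> {"name": "play_rows", "arguments": {"moves": [[[11.8, 2.5, 36.9, 0, 0, 0], [11.8, 2.5, 36.8, 0, 0, 0], [11.7, 2.5, 36.9, 0, 0, 0], [0, 0, 25, 0, 0, 0], [0, 0, 20, 0, 0, 0]]]}}

```text
time_s: 32.1
position: [0.4459, -0.3705, 0.0541]
tcp_rot: [[1.0, 0.019, 0.0], [0.019, -1.0, -0.001], [0.0, 0.001, -1.0]]
force: [-0.1, 0.3, 0.1]
opening: 0.697
grasp_force: 0.0
```

>>> {"name": "play_rows", "arguments": {"moves": [[[0, 0, 9, 0, 0, 0], [0, 0, 6.5, 0, 0, 0], [0, 0, 0, 0, 0, 0], [0, 0, 0, 0, 0, 0]]]}}

```text
time_s: 32.5
position: [0.4463, -0.3727, 0.041]
tcp_rot: [[1.0, 0.018, 0.003], [0.018, -1.0, -0.004], [0.002, 0.004, -1.0]]
force: [0.2, 0.5, 1.0]
opening: 0.7
grasp_force: 0.0
```

>>> {"name": "play_rows", "arguments": {"moves": [[[0, 0, 0, 0, 0, 0]]]}}

```text
time_s: 32.6
position: [0.4463, -0.3729, 0.0412]
tcp_rot: [[1.0, 0.017, 0.003], [0.017, -1.0, -0.004], [0.003, 0.004, -1.0]]
force: [0.6, -0.3, 0.0]
opening: 0.702
grasp_force: 0.0
```

>>> {"name": "play_rows", "arguments": {"moves": [[[0, -1, 1.5, 0, 0, 0], [0, 0, 1.2, 0, 0, 0], [0, 0, 0, 0, 0, 0]]]}}

```text
time_s: 32.9
position: [0.4458, -0.3712, 0.0374]
tcp_rot: [[1.0, 0.017, 0.001], [0.017, -1.0, -0.002], [0.001, 0.002, -1.0]]
force: [-0.9, 0.5, 0.6]
opening: 0.701
grasp_force: 0.0
```

>>> {"name": "play_rows", "arguments": {"moves": [[[0, 0, 0, 0, 0, 0], [0, 0, 0, 0, 0, 0], [0, 0, 0, 0, 0, 0], [0, 0, 0, 0, 0, 0], [0, 0, 0, 0, 0, 0]]], "fingers": -1}}

```text
time_s: 33.4
position: [0.4458, -0.3712, 0.0373]
tcp_rot: [[1.0, 0.017, 0.001], [0.017, -1.0, -0.002], [0.001, 0.002, -1.0]]
force: [-0.1, 0.4, 0.3]
opening: 0.452
grasp_force: 30.0
```

>>> {"name": "play_rows", "arguments": {"moves": [[[0, 0, -5, 0, 0, 0], [0, 0, -15, 0, 0, 0], [0, 0, -35, 0, 0, 0], [0, 0, -45, 0, 0, 0], [0, 0, -40, 0, 0, 0]]]}}

```text
time_s: 33.9
position: [0.4454, -0.3707, 0.1797]
tcp_rot: [[1.0, 0.017, 0.002], [0.017, -1.0, -0.002], [0.002, 0.002, -1.0]]
force: [-0.3, -0.4, -3.1]
opening: 0.449
grasp_force: 30.0
```

```bash
python3 - <<'E'
from h import *
np.set_printoptions(precision=4,suppress=True)
s=bot.read_state();print(s["position"],s["time_s"])
plan([(.44,-.2,.26,0),(.52,.04,.26,-2),(.621,.253,.25,-2)])
E
```

```text
[ 0.4454 -0.3707  0.1797] 33.9
[[-0.5,-34.1,-16.1,0.0,0.0,0.003],[-0.6,-34.1,-16.2,0.001,0.0,0.004],[-0.7,-34.1,-16.1,0.0,-0.001,0.003],[-0.8,-34.2,-16.1,0.001,0.0,0.004],[-0.9,-34.2,-16.1,0.0,-0.001,0.003]]
[[13.3,-40.0,0.0,0.0,0.0,0.006],[13.1,-40.1,0.0,0.0,0.0,0.006],[12.9,-40.1,0.0,0.0,0.0,0.006],[12.6,-40.2,0.0,0.0,0.0,0.006],[12.4,-40.3,0.0,0.0,0.0,0.006]]
[[12.1,-40.4,-0.1,0.0,0.0,0.005],[15.6,-36.1,1.7,0.0,0.0,0.0],[15.6,-36.1,1.7,0.0,0.0,0.0],[15.6,-36.0,1.6,0.0,0.0,0.0],[15.6,-36.1,1.7,0.0,0.0,0.0]]
[[15.6,-36.0,1.6,0.0,0.0,0.0],[15.6,-36.1,1.7,0.0,0.0,0.0]]
```

>>> {"name": "play_rows", "arguments": {"moves": [[[-0.5, -20, -16, 0, 0, 0.003], [-0.6, -34, -16, 0, 0, 0.004], [-0.7, -34, -16, 0, 0, 0.003], [-0.8, -34, -16, 0, 0, 0.004], [-0.9, -34, -16, 0, 0, 0.003]]]}}

```text
time_s: 34.4
position: [0.4397, -0.2131, 0.2584]
tcp_rot: [[1.0, -0.0, 0.002], [-0.0, -1.0, -0.002], [0.002, 0.002, -1.0]]
force: [0.3, 0.4, -2.0]
opening: 0.451
grasp_force: 30.0
```

>>> {"name": "play_rows", "arguments": {"moves": [[[13.3, -40, 0, 0, 0, 0.006], [13.1, -40, 0, 0, 0, 0.006], [12.9, -40, 0, 0, 0, 0.006], [12.6, -40, 0, 0, 0, 0.006], [12.4, -40, 0, 0, 0, 0.006]]]}}

```text
time_s: 34.9
position: [0.5068, -0.0138, 0.2576]
tcp_rot: [[1.0, -0.03, 0.002], [-0.03, -1.0, -0.002], [0.002, 0.002, -1.0]]
force: [1.2, -0.6, -3.3]
opening: 0.451
grasp_force: 30.0
```

>>> {"name": "play_rows", "arguments": {"moves": [[[12, -40, 0, 0, 0, 0.005], [15.6, -36, 1.7, 0, 0, 0], [15.6, -36, 1.7, 0, 0, 0], [15.6, -36, 1.7, 0, 0, 0], [15.6, -36, 1.7, 0, 0, 0]]]}}

```text
time_s: 35.4
position: [0.5874, 0.1674, 0.2503]
tcp_rot: [[0.999, -0.034, 0.001], [-0.034, -0.999, -0.002], [0.001, 0.002, -1.0]]
force: [-0.0, -0.6, -3.2]
opening: 0.454
grasp_force: 30.0
```

>>> {"name": "play_rows", "arguments": {"moves": [[[15.6, -36, 1.7, 0, 0, 0], [15.6, -36, 1.7, 0, 0, 0], [0, 0, 0, 0, 0, 0], [0, 0, 0, 0, 0, 0]]]}}

```text
time_s: 35.8
position: [0.6205, 0.2373, 0.2461]
tcp_rot: [[0.999, -0.033, 0.0], [-0.033, -0.999, -0.003], [0.0, 0.003, -1.0]]
force: [-0.1, 0.3, -3.1]
opening: 0.452
grasp_force: 30.0
```

```bash
python3 - <<'E'
from h import *
np.set_printoptions(precision=4,suppress=True)
s=bot.read_state();print(s["position"],s["time_s"])
W=cap("wrist");rect(W,"job_tray",.035);rect(W,"plug_1",.026)
plan([(.620,.255,.08,-2),(.620,.255,.04,-2,0,15)])
E
```

```text
[0.6205 0.2373 0.2461] 35.8
job_tray 0.68 c 607.8 247.4 LxW 153.4 122.3 long axis deg 90.0
plug_1 0.91 c 608.2 189.3 LxW 87.6 19.5 long axis deg 0.3
[[-0.3,-5.0,41.6,0.001,0.0,0.0],[-0.4,-4.9,41.6,0.001,0.0,0.0],[-0.3,-4.9,41.6,0.0,0.0,0.0],[-0.4,-4.9,41.5,0.001,-0.001,-0.001],[0.0,0.0,13.3,0.0,0.0,0.0]]
[[0.0,0.0,13.4,0.0,0.0,0.0],[0.1,0.1,13.3,0.0,0.0,0.0]]
```

>>> {"name": "play_rows", "arguments": {"moves": [[[-0.3, -5, 41.6, 0, 0, 0], [-0.3, -5, 41.6, 0, 0, 0], [0, -5, 41.6, 0, 0, 0], [0, -4, 35, 0, 0, 0], [0, 0, 13, 0, 0, 0]]]}}

```text
time_s: 36.45
position: [0.6187, 0.2537, 0.0696]
tcp_rot: [[0.999, -0.036, -0.006], [-0.036, -0.999, -0.004], [-0.006, 0.004, -1.0]]
force: [-0.9, 0.3, -2.7]
opening: 0.456
grasp_force: 30.0
```

>>> {"name": "play_rows", "arguments": {"moves": [[[0, 0, 13, 0, 0, 0], [0, 0, 13, 0, 0, 0], [0, 0, 4, 0, 0, 0], [0, 0, 0, 0, 0, 0], [0, 0, 0, 0, 0, 0]]]}}

```text
time_s: 36.95
position: [0.6225, 0.2553, 0.0444]
tcp_rot: [[0.999, -0.035, 0.003], [-0.035, -0.999, -0.002], [0.004, 0.001, -1.0]]
force: [0.2, -0.2, -3.3]
opening: 0.449
grasp_force: 30.0
```

>>> {"name": "play_rows", "arguments": {"moves": [[[-1, 0, 4, 0, 0, 0], [0, 0, 4, 0, 0, 0], [0, 0, 2.5, 0, 0, 0], [0, 0, 0, 0, 0, 0], [0, 0, 0, 0, 0, 0]]]}}

```text
time_s: 37.45
position: [0.6206, 0.2552, 0.0326]
tcp_rot: [[0.999, -0.035, 0.001], [-0.035, -0.999, -0.002], [0.001, 0.002, -1.0]]
force: [-0.1, 0.8, -2.8]
opening: 0.454
grasp_force: 30.0
```

>>> {"name": "play_rows", "arguments": {"moves": [[[0, 0, 1, 0, 0, 0], [0, 0, 0, 0, 0, 0], [0, 0, 0, 0, 0, 0]]]}}

```text
time_s: 37.75
position: [0.6208, 0.2552, 0.0318]
tcp_rot: [[0.999, -0.035, 0.002], [-0.035, -0.999, -0.002], [0.002, 0.002, -1.0]]
force: [-0.8, -0.6, -2.5]
opening: 0.451
grasp_force: 30.0
```

>>> {"name": "play_rows", "arguments": {"moves": [[[0, 0, 0.5, 0, 0, 0], [0, 0, 0, 0, 0, 0], [0, 0, 0, 0, 0, 0]]]}}

```text
time_s: 38.05
position: [0.6208, 0.2552, 0.0314]
tcp_rot: [[0.999, -0.035, 0.002], [-0.035, -0.999, -0.002], [0.002, 0.002, -1.0]]
force: [-0.5, 0.2, -2.1]
opening: 0.454
grasp_force: 30.0
```

>>> {"name": "play_rows", "arguments": {"moves": [[[0, 0, 0.4, 0, 0, 0], [0, 0, 0, 0, 0, 0], [0, 0, 0, 0, 0, 0]]]}}

```text
time_s: 38.35
position: [0.6208, 0.2553, 0.0313]
tcp_rot: [[0.999, -0.035, 0.002], [-0.035, -0.999, -0.002], [0.002, 0.002, -1.0]]
force: [-1.0, -0.3, 2.0]
opening: 0.451
grasp_force: 30.0
```

Contact; release and rise.

>>> {"name": "play_rows", "arguments": {"moves": [[[0, 0, 0, 0, 0, 0], [0, 0, 0, 0, 0, 0], [0, 0, 0, 0, 0, 0], [0, 0, 0, 0, 0, 0]]], "fingers": 0.25}}

```text
time_s: 38.75
position: [0.6208, 0.2552, 0.0308]
tcp_rot: [[0.999, -0.035, 0.002], [-0.035, -0.999, -0.002], [0.002, 0.002, -1.0]]
force: [-0.3, -0.6, -0.6]
opening: 0.62
grasp_force: 0.0
```

>>> {"name": "play_rows", "arguments": {"moves": [[[0, 0, -10, 0, 0, 0], [0, 0, -30, 0, 0, 0], [0, 0, -45, 0, 0, 0], [0, 0, -45, 0, 0, 0], [0, 0, -40, 0, 0, 0]]]}}

```text
time_s: 39.25
position: [0.6207, 0.2557, 0.2039]
tcp_rot: [[0.999, -0.035, 0.003], [-0.035, -0.999, -0.002], [0.003, 0.002, -1.0]]
force: [0.2, 0.9, -0.2]
opening: 0.623
grasp_force: 0.0
```

>>> {"name": "play_rows", "arguments": {"moves": [[[-40, 10, -10, 0, 0, 0], [-30, 10, -10, 0, 0, 0], [0, 0, 0, 0, 0, 0], [0, 0, 0, 0, 0, 0]]]}}

```text
time_s: 39.65
position: [0.5499, 0.2382, 0.2221]
tcp_rot: [[0.999, -0.035, 0.004], [-0.035, -0.999, -0.002], [0.004, 0.001, -1.0]]
force: [0.1, -0.5, -0.3]
opening: 0.626
grasp_force: 0.0
```

```bash
python3 - <<'E'
from h import *
np.set_printoptions(precision=4,suppress=True)
s=bot.read_state();print(s["position"],s["time_s"])
W=cap("wrist");cv2.imwrite("pics/w9.png",W["image"]);rect(W,"pad",.028);rect(W,"plug_1",.026)
for r in bot.pinpoint(W,"pad")[:2]:print(r["centre"],round(r["confidence"],2),atz(W,r["centre"],.016))
T=cap("top")
for q,z in dict(gauge=.006,gauge_grip=.069,bearing=.022,tape_black=0).items():
    for r in bot.pinpoint(T,q)[:1]:print(q,r["centre"],round(r["confidence"],2),atz(T,r["centre"],z))
E
```

```text
[0.5499 0.2382 0.2221] 39.65
pad 0.77 c 672.4 474.6 LxW 88.1 42.2 long axis deg 127.6
pad 0.73 c 608.3 255.1 LxW 92.8 39.4 long axis deg 177.4
plug_1 0.9 c 607.0 188.3 LxW 90.2 18.8 long axis deg 178.8
[74.8, 96.8] 0.91 [0.6686 0.4812 0.016 ]
[240.7, 125.0] 0.58 [0.6107 0.2573 0.016 ]
gauge [265.6, 213.4] 0.59 [ 0.4258 -0.069   0.006 ]
gauge_grip [261.8, 213.5] 0.48 [ 0.4269 -0.0507  0.069 ]
bearing [329.6, 188.0] 0.48 [ 0.5404 -0.3659  0.022 ]
tape_black [288.1, 214.3] 0.41 [ 0.4204 -0.1742  0.    ]
```

View pics/w9.png

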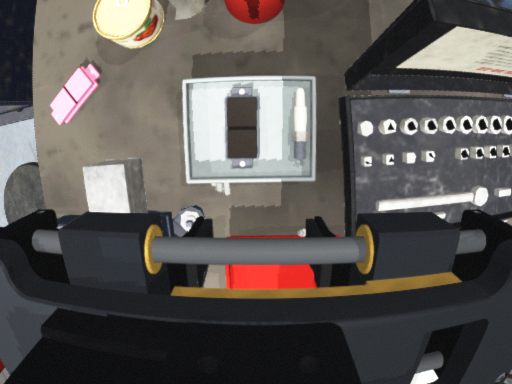

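The picture shows the pad flat in the grey tray at about (242,127), lining up, with the plug at (300,125) undisturbed. The gauge is upright in its case, so I am handing in.

```bash
python3 -c "
from rig import bot
print(bot.hand_in())"
```

```text
the job is handed in; nothing more can be done
None
```

The lining read about 5.6 mm (pointer in the green), so the pad is back flat, lining up, in the grey tray, the gauge stands in its wooden case, and the job was handed in at about 40 s; no verdict was returned.

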